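# Light up a belt pulley for inspection

### The job

Set the belt pulley, hub up, inside the yellow ring on the round black mat and let go of it. Then draw the torch out of its charging cradle, turn it head-down and hold it raised in the air so that its lens points straight at the pulley from about 12 cm away, slanting down at about 40 degrees below level; finish while still holding it there, motionless. Leave the screw jar, tape measure and sanding block alone.

Things in the scene. Friction and masses are not known exactly. Their poses are not given: they have to be found in the camera images.
- ring (a point): Centre of the yellow painted ring (inner diameter 94, outer 104 mm) on a fixed round black rubber mat (diameter 132, 4 mm thick) lying on the bench; the point is on the mat's top face, z up. Mat and cradle may swap sides of the bench.
- pulley_mid (a point): Loose V-belt pulley, about 0.3 kg, standing hub up: bare aluminium rim of diameter 68 and height 16 mm at the bottom, and on it a plain round steel hub of diameter 28 rising 40 mm more (56 mm in all). The point is on its axis, half-way up, 28 mm above its underside; z is its axis, up along the hub.
- pulley: The same pulley; origin at the centre of its underside.
- torch_grip (a point): Loose torch, about 0.2 kg: black round barrel of diameter 28 and length 135 mm, then an orange round head of diameter 40 and length 35 mm (170 mm in all), lens at the head's end. The point is on its axis 92 mm from the tail end, near its centre of mass and on the free barrel, the place to grip. z runs along the axis from tail to lens. At the start its tail stands in the cradle, and the lens points roughly towards the robot, 15 degrees above level.
- torch_lens (a point): Centre of the torch's lens face, 78 mm ahead of torch_grip along the axis; same axes, z is the direction of the beam.
- torch: The same torch; origin at the centre of its tail end, z towards the lens.
- socket_mouth (a point): Centre of the mouth of the cradle's square grey socket, on the torch's axis. The torch's tail is in it 50 mm deep with 1.5 to 3 mm of play and no latch; it comes out along its own axis, lens first. Outside the socket the barrel rests on a rib only 10 mm wide, so fingers can pass down both sides of the barrel. The socket is 45 mm wide and high outside. Axes as for the cradle, not tilted.
- cradle: Fixed charging cradle; origin under the middle of its free barrel, on the bench (torch_grip starts 5 mm to -x of it and 74 mm above the bench). Black base plate 150 x 90 x 12 mm reaching from x = -50 to +100 mm; the socket's closed end is at +x, the torch points to -x. z up.
- jar_mid (a point): Bystander: glass screw jar with red cap, diameter 54, height 70 mm; the point is half-way up.
- tape_mid (a point): Bystander: yellow and black tape measure standing on edge, 66 x 34 x 62 mm; the point is its centre.
- sander_mid (a point): Bystander: cork sanding block lying flat, 100 x 60 x 28 mm; the point is its centre.
Not all that is in view belongs to the job. Of the things that look like the torch, the largest one is meant.

How it is judged:
By the outcome, as a careful person would: the job done as asked, in the order asked, and still so for the second after the job is handed in, while the arm keeps its last pose, push and grip.
It also fails if it takes over 64 s, if anything falls off the work surface, if the arm or the gripper's body presses on something with over 40 N, if the wrist force passes 120 N, or if a joint passes its speed limit or range.

### The arm

A 7-joint arm with a two-finger parallel gripper is mounted at the origin on the work surface. World frame = base frame: x ahead of the robot, y to its left, z up, the work surface at z = 0. Lengths are in m, angles in rad, forces in N, time in s.
With the tool pointing down it reaches from about 0.425 to 1.025 m from the base axis. Payload 9.4 kg.
Tool frame: the origin (TCP) lies midway between the tips of the shut fingers; the grasp point (between the pads) lies 19 mm behind it (robot.grip_point_offset is the distance from the TCP to the grasp point, in m); x points along the fingers, y is the direction in which the jaws open and shut, and the axes are right-handed (so a half turn about x gives the same grasp; the last joint's range is limited). The gripper opens to 93 mm and grips with 3 to 60 N. Pads are 15 mm wide; open, the fingers measure 128 mm over their backs; the gripper's body (75 mm by 188 mm) begins 65 mm behind the grasp point.
Start: joints at [1.159, 0.599, -0.003, 1.599, 0.002, 0.943, -0.08], TCP at [0.238, -0.685, 0.219] pointing down, gripper open.
Joint ranges: [-2.57, 2.57], [-0.35, 1.97], [-1.29, 1.29], [0.11, 2.56], [-1.05, 4.19], [0.11, 1.86], [-2.63, 2.63]. Speed limits (rad/s): [2.22, 2.22, 3.01, 3.01, 3.14, 3.14, 3.14].

### API

Orientations are given as a unit quaternion [x, y, z, w].
In Python, from cell import robot, camera, camera_params, ticket, finder gives the robot as it stands.
- The arm moves only by the tool apply_moves, never from a script. Its arguments are lists of equal length, an entry for each row: "jaw": the gripper's target within -1 to 1 (shut at 1, half-way at 0, fully open at -1); "slide": the shift along the tool's x, y, z in cm, a list of three; "delta_rot": the turn, a rotation vector about the tool's x, y, z in degrees, a list of three. In form: {"jaw": [jaw, ...], "slide": [[x, y, z], ...], "delta_rot": [[rx, ry, rz], ...]}. A call has 1 to 10 rows; each row is the pose to reach, as a shift and turn from the pose commanded when the call began, along the tool's axes at that moment; what a row does not reach only later rows make up. A row lasts 1/12 s, in which the tool goes at most 41.7 mm and 7.16 degrees, less where a joint would pass 70% of its speed; a pose out of reach is approached as far as the arm can. A call with a gripper value outside its range is refused whole. The fingers move at their own pace and stop on an object; "squeeze" is the grip in N (left out, the last holds). Time passes only in rows, so rows that repeat a pose let the fingers close. It gives the time, the measured TCP pose, the force and the opening at its end, in the units of the state.
- robot.get_obs(): the state, without advancing time (a new reading comes with each control period).
- camera(name): name is "scene" or "side" or "wrist"; returns the picture (400x640x3 uint8, blue, green, red); there is no depth.
- camera_params(name): a dict with "fx", "fy", "cx", "cy" (pixels), "rvec" (rotation vector, rad) and "tvec" (3), from world to camera coordinates, as OpenCV has them. Camera axes: x right, y down, z forward; pixel columns grow to the right and rows downward; lengths in m; the calibration is good to about 2 mm. A picture is of the moment at which its call begins: read the wrist's pose just before it. camera_params takes no time and is no camera call; for the wrist camera it gives the pose at the moment of the call.
- ticket.hand_in(): hands the job in, once; it reports no verdict.
Trained networks look in the newest picture that a camera, given by its name, has taken for a name from the list of things; names that differ only in an ending like _2 or _b are one class to them, and where a whole thing is asked for, a point or a joint stands for the part that bears it (a point fixed in the world has none). Each returns a list of dicts, best first, with "p" (0 to 1); they miss things now and then, are a little off and sometimes report something else, mostly with a low value. They report only what shows in the picture. A call takes as long as a camera call. They do not tell look-alikes from the thing itself.
- finder.look_for(label, camera): "bbox" ([left, top, width, height] as shares, 0 to 1, of the picture: columns of its width, rows of its height, round what is visible of it).
- finder.cut_out(label, camera): "region" (400x640 bool, what is visible of it) and "bbox" ([left, top, width, height] as shares, 0 to 1, of the picture: columns of its width, rows of its height, round what is visible of it).
The state is a dict: "clock": time; "joints": joint angles; "qd": joint speeds; "effort": joint torques, N m; "ee_pos": TCP position; "tcp_rot": TCP orientation; "contact_force": force on the tool from outside, world axes, zero at the start; "moment": the same for the moment, N m; "finger_gap": opening from 0.0 (shut) to 1.0 (fully open).
Only numpy, scipy, OpenCV 4.12 (cv2) and the standard library are available. Lean on these libraries where they do the work, as an engineer would, in place of code of your own. Each camera call takes 0.05 s, during which the arm holds its last target.

## Working session

There is one attempt and no reset: what is moved stays moved. The work goes in short steps, Python scripts to look and compute and a tool call to move; the robot and the scene stay as the last step left them, time stands still between calls to the robot, and variables do not carry over. Pictures are saved under pics/ and viewed, and the job is handed in when it is done.

Besides the shell and the picture viewer there is one more tool, called after "Call:" by a JSON object that holds its "method" and its "body", one argument or row to a line. apply_moves: Moves the arm, as the interface text tells. Its arguments: {"type":"object","properties":{"jaw":{"type":"array","items":{"type":"number"}},"slide":{"type":"array","items":{"type":"array","items":{"type":"number"}}},"delta_rot":{"type":"array","items":{"type":"array","items":{"type":"number"}}},"squeeze":{"type":"number"}},"required":["jaw","slide","delta_rot"]}

```bash
mkdir -p pics; ls; python3 - <<'E'
from cell import robot,camera,camera_params,finder
import cv2
o=robot.get_obs();print(o)
print(robot.grip_point_offset)
for n in ["scene","side","wrist"]:
    im=camera(n);cv2.imwrite(f"pics/{n}0.png",im)
    print(n,camera_params(n))
    for l in ["ring","pulley","torch","cradle"]:
        r=finder.look_for(l,n)
        for d in r[:4]:
            b=d["bbox"];print(n,l,round(d["p"],2),[round(b[0]*640),round(b[1]*400),round(b[2]*640),round(b[3]*400)])
print(robot.get_obs()["clock"])
E
```

```text
pics
{'clock': 0.0, 'joints': array([ 1.15932489,  0.60011475, -0.00252132,  1.60011998,  0.00181936,
        0.94291641, -0.07981266]), 'qd': array([-0.00091005,  0.00079653,  0.00076083, -0.0012482 , -0.00064708,
       -0.00062653, -0.00098907]), 'effort': array([-2.42921988e-04, -7.65059638e+01,  1.49721488e+00, -2.52344602e+01,
       -5.24154562e-02,  1.69429817e-02,  1.11872923e-04]), 'ee_pos': array([ 0.23800471, -0.68430178,  0.21777133]), 'tcp_rot': array([-0.69707083, -0.1183507 ,  0.69737221, -0.11729181]), 'contact_force': array([0.00165787, 0.85834456, 0.14475106]), 'moment': array([0.01578685, 0.0024919 , 0.0080703 ]), 'finger_gap': 1.0035688034071863}
0.0188
scene {'fx': 436.5840259565513, 'fy': 436.5840259565513, 'cx': 322.597064302669, 'cy': 201.07102379558404, 'rvec': array([ 2.21841681,  1.27144836, -0.4222642 ]), 'tvec': array([-0.36166532, -0.32244917,  1.42686144])}
scene ring 0.91 [168, 218, 58, 43]
scene pulley 0.88 [263, 180, 28, 29]
scene pulley 0.74 [340, 121, 27, 36]
scene torch 0.83 [340, 121, 26, 36]
scene torch 0.75 [390, 143, 39, 28]
scene cradle 0.67 [335, 154, 51, 41]
side {'fx': 400.0162487251853, 'fy': 400.0162487251853, 'cx': 315.7288259070814, 'cy': 199.71783368475403, 'rvec': array([ 0.46889285, -2.66442595,  1.23310376]), 'tvec': array([0.54619068, 0.15564857, 1.00597103])}
side ring 0.78 [353, 164, 39, 20]
side ring 0.47 [348, 208, 20, 22]
side ring 0.41 [277, 252, 69, 57]
side torch 0.91 [247, 326, 63, 17]
side torch 0.81 [202, 282, 52, 15]
side torch 0.6 [303, 262, 57, 17]
side torch 0.51 [292, 158, 18, 22]
side cradle 0.7 [279, 252, 69, 55]
side cradle 0.68 [250, 218, 30, 25]
wrist {'fx': 284.5157251182654, 'fy': 284.5157251182654, 'cx': 320.15155913711516, 'cy': 199.76563611444874, 'rvec': array([-2.3708303 ,  1.68511298,  0.23100983]), 'tvec': array([-0.72486717, -0.03164903,  0.3902905 ])}
0.75
```

View pics/scene0.png

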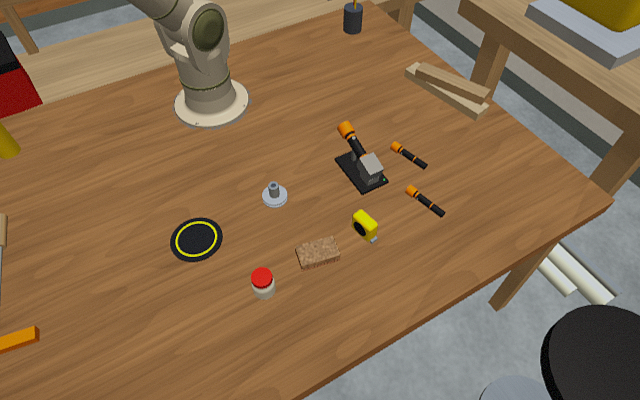

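View pics/side0.png

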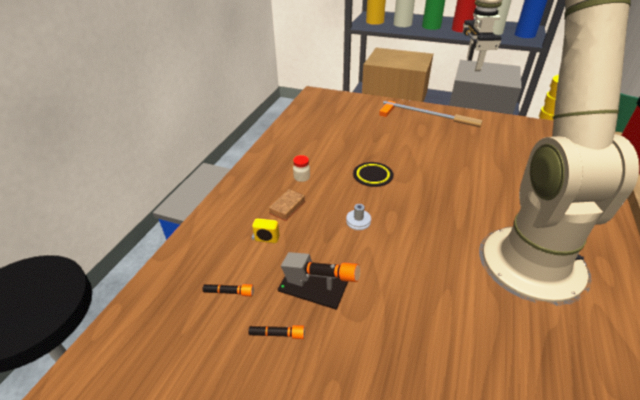

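View pics/wrist0.png

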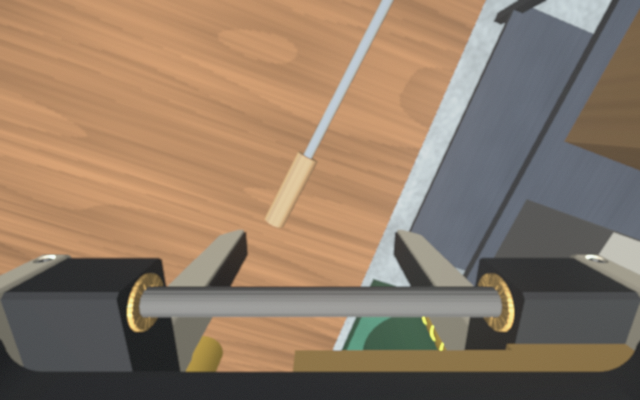

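The scene shows the pulley at about (275,194), the ring at (197,239) and the cradle torch with its head at (347,129). The two small torches at (408,155) and (425,200) are decoys. Next I measure by fitting silhouettes.

```bash
cat > h.py <<'E'
import numpy as np,cv2
from scipy.spatial.transform import Rotation as R
from scipy.optimize import minimize
from cell import robot,camera,camera_params,finder
def proj(P,c):
    return cv2.projectPoints(np.asarray(P,float).reshape(-1,1,3),c["rvec"],c["tvec"],np.array([[c["fx"],0,c["cx"]],[0,c["fy"],c["cy"]],[0,0,1.]]),None)[0].reshape(-1,2)
def ray(uv,c):
    Rm=cv2.Rodrigues(c["rvec"])[0];d=Rm.T@np.array([(uv[0]-c["cx"])/c["fx"],(uv[1]-c["cy"])/c["fy"],1]);return -Rm.T@c["tvec"],d
def atz(uv,c,z):
    o,d=ray(uv,c);return o+d*(z-o[2])/d[2]
def tri(uvs,cs):
    A=np.zeros((3,3));b=np.zeros(3)
    for u,c in zip(uvs,cs):
        o,d=ray(u,c);d/=np.linalg.norm(d);M=np.eye(3)-np.outer(d,d);A+=M;b+=M@o
    return np.linalg.solve(A,b)
def cyl(o,ax,r,l0,l1,n=40):
    ax=np.asarray(ax,float)/np.linalg.norm(ax);e=np.cross(ax,[0.1,0.95,0.2]);e/=np.linalg.norm(e);f=np.cross(ax,e)
    t=np.linspace(0,2*np.pi,n,endpoint=False);c=r*(np.outer(np.cos(t),e)+np.outer(np.sin(t),f))
    return np.vstack([np.asarray(o)+l0*ax+c,np.asarray(o)+l1*ax+c])
def sil(parts,c,S=4):
    m=np.zeros((400*S,640*S),np.uint8)
    for P in parts:
        h=cv2.convexHull(((proj(P,c)+.5)*S).astype(np.float32));cv2.fillConvexPoly(m,np.round(h).astype(np.int32),1)
    return cv2.resize(m.astype(np.float32),(640,400),interpolation=cv2.INTER_AREA)
def iou(m,s): return np.minimum(m,s).sum()/np.maximum(m,s).sum()
def pulleyparts(x,y,z=0): return [cyl([x,y,z],[0,0,1],.034,0,.016),cyl([x,y,z],[0,0,1],.014,.016,.056)]
def torchax(yaw,el): return np.array([np.cos(yaw)*np.cos(el),np.sin(yaw)*np.cos(el),np.sin(el)])
def mask(l,n,near=None):
    r=finder.cut_out(l,n)
    for d in r:
        ys,xs=np.nonzero(d["region"])
        if len(xs)==0: continue
        print(n,l,round(d["p"],2),[round(v) for v in (xs.mean(),ys.mean(),xs.min(),xs.max(),ys.min(),ys.max())],len(xs))
    if near is not None:
        r=[d for d in r if d["region"].any() and np.hypot(np.nonzero(d["region"])[1].mean()-near[0],np.nonzero(d["region"])[0].mean()-near[1])<20]
    return r[0]["region"].astype(np.float32) if r else None
def quat(): return R.from_quat(robot.get_obs()["tcp_rot"])
E
python3 - <<'E'
from h import *
near={"scene":dict(pulley=(275,193),ring=(197,239),torch=(350,138),cradle=(360,170)),"side":dict(pulley=(358,216),ring=(373,174),torch=(333,270),cradle=(315,280))}
cs={};M={}
for n in near:
    camera(n);cs[n]=camera_params(n)
    for l in near[n]:
        M[n,l]=mask(l,n,near[n][l])
for n in near:
    m=M[n,"ring"]
    if m is not None:
        cn,_=cv2.findContours(m.astype(np.uint8),0,2)
        cn=max(cn,key=cv2.contourArea);e=cv2.fitEllipse(cn);print(n,"ring",e,atz(e[0],cs[n],.004))
def f(p):
    return -sum(iou(M[n,"pulley"],sil(pulleyparts(*p),cs[n])) for n in cs if M[n,"pulley"] is not None)
p0=atz((275,196),cs["scene"],.008)[:2];print("pulley0",p0)
for use in (["scene"],["side"],["scene","side"]):
    g=lambda p:-sum(iou(M[n,"pulley"],sil(pulleyparts(*p),cs[n])) for n in use if M[n,"pulley"] is not None)
    r=minimize(g,p0,method="Nelder-Mead",options=dict(initial_simplex=[p0,p0+[.01,0],p0+[0,.01]],maxiter=80));print(use,r.x,r.fun)
np.savez("m0.npz",**{a+"_"+b:v for (a,b),v in M.items() if v is not None})
for n in cs:
  for l in ["jar_mid","tape_mid","sander_mid"]:
    m=mask(l,n)
    if m is not None: print(l,atz((np.nonzero(m)[1].mean(),np.nonzero(m)[0].mean()),cs[n],.03))
# torch head centre
E
```

```text
scene pulley 0.9 [274, 195, 262, 287, 182, 207] 514
scene ring 0.96 [196, 240, 170, 222, 217, 262] 1860
scene torch 0.94 [351, 139, 338, 366, 122, 157] 427
scene torch 0.68 [407, 155, 390, 427, 142, 169] 319
scene torch 0.58 [424, 201, 406, 444, 185, 217] 383
scene torch 0.58 [362, 172, 335, 386, 152, 194] 1289
scene cradle 0.67 [362, 171, 334, 387, 151, 194] 1375
side pulley 0.77 [358, 218, 346, 370, 204, 229] 461
side pulley 0.54 [309, 282, 277, 346, 252, 309] 2186
side ring 0.56 [373, 174, 353, 392, 162, 186] 777
side torch 0.81 [230, 289, 203, 253, 283, 295] 467
side torch 0.8 [278, 331, 248, 304, 325, 339] 623
side torch 0.64 [334, 270, 304, 359, 262, 281] 825
side cradle 0.64 [310, 282, 277, 347, 252, 309] 2158
scene ring ((195.80931091308594, 239.7189483642578), (42.80765151977539, 53.343421936035156), 67.27093505859375) [ 0.47450861 -0.23199144  0.004     ]
side ring ((372.4345703125, 173.78919982910156), (23.335472106933594, 40.35452651977539), 93.04608917236328) [ 0.47121856 -0.22508539  0.004     ]
pulley0 [0.45430105 0.00327495]
['scene'] [0.45339964 0.0021656 ] -0.9505752325057983
['side'] [0.45602479 0.00254496] -0.9396362900733948
['scene', 'side'] [0.45485132 0.00217799] -1.8596656322479248
scene jar_mid 0.6 [263, 284, 251, 275, 267, 299] 663
jar_mid [ 0.68352327 -0.14147916  0.03      ]
scene tape_mid 0.83 [365, 226, 352, 377, 210, 243] 600
tape_mid [0.67095389 0.14932043 0.03      ]
scene sander_mid 0.79 [317, 253, 295, 339, 236, 271] 1073
sander_mid [0.67749685 0.0069757  0.03      ]
side jar_mid 0.64 [301, 168, 293, 309, 155, 181] 396
jar_mid [ 0.6879286  -0.14583241  0.03      ]
side tape_mid 0.76 [265, 230, 252, 278, 218, 242] 560
tape_mid [0.67131855 0.14867453 0.03      ]
side sander_mid 0.74 [287, 204, 268, 305, 189, 220] 727
sander_mid [0.65971433 0.0323829  0.03      ]
```

```bash
python3 - <<'E'
import cv2
for n,(x,y) in dict(scene=(290,100),side=(240,200)).items():
    im=cv2.imread(f"pics/{n}0.png")[y:y+120,x:x+160];cv2.imwrite(f"pics/{n}0z.png",cv2.resize(im,None,fx=5,fy=5,interpolation=cv2.INTER_CUBIC))
E
```

```text
(no output)
```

View pics/scene0z.png

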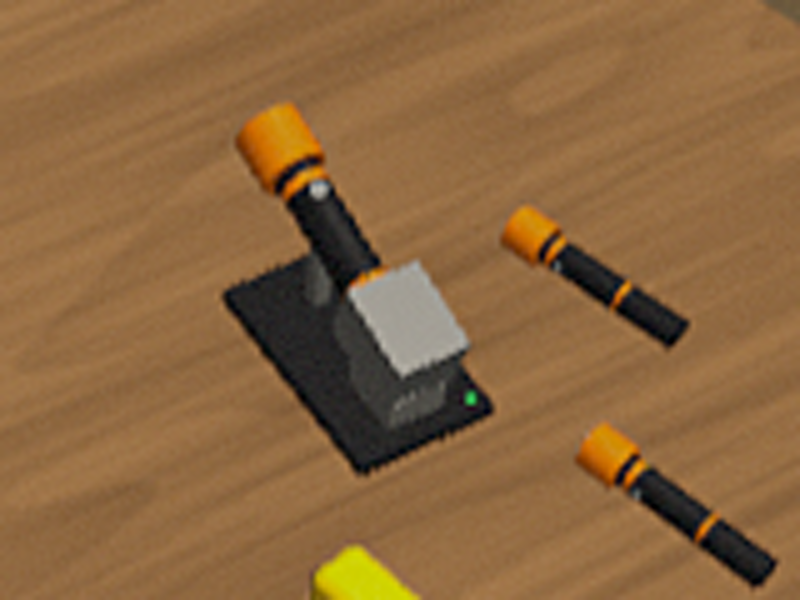

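View pics/side0z.png

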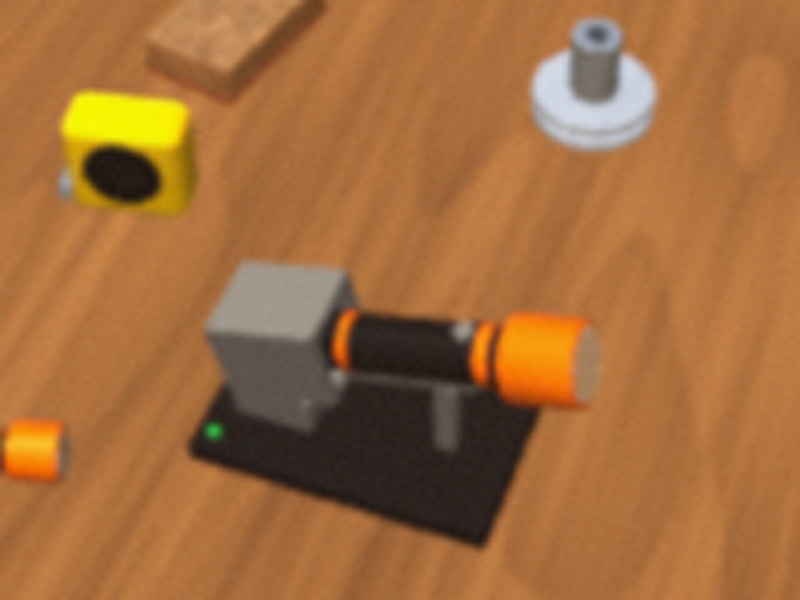

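```bash
python3 - <<'E'
from h import *
M=np.load("m0.npz");cs={n:camera_params(n) for n in ("scene","side")}
print(M.files)
el=np.radians(15)
def parts(p):
    ax=torchax(p[2],el);g=np.array([p[0],p[1],.074]);o=g-.092*ax
    return [cyl(o,ax,.014,.05,.135),cyl(o,ax,.020,.135,.17)]
g0=tri([(352,142),(331,270)],list(cs.values()));print(g0)
for use in (["scene"],["side"],["scene","side"]):
  best=None
  for y0 in np.pi+np.radians([-30,-10,10,30,50]):
    p0=np.array([g0[0],g0[1],y0])
    r=minimize(lambda p:-sum(iou(M[n+"_torch"],sil(parts(p),cs[n],3)) for n in use),p0,method="Nelder-Mead",options=dict(initial_simplex=[p0,p0+[.015,0,0],p0+[0,.015,0],p0+[0,0,.3]],maxiter=100,xatol=1e-4,fatol=1e-4))
    if best is None or r.fun<best.fun: best=r
  print(use,best.x[:2],np.degrees(best.x[2]),best.fun)
print(quat().as_matrix().round(3))
c=camera_params("wrist");Rm=cv2.Rodrigues(c["rvec"])[0];T=quat().as_matrix()
print("cam in tool",T.T@(-Rm.T@c["tvec"]-robot.get_obs()["ee_pos"]),(T.T@Rm.T).round(3))
# ring by colour
for n in cs:
    im=cv2.imread(f"pics/{n}0.png");h=cv2.cvtColor(im,cv2.COLOR_BGR2HSV)
    m=(M[n+"_ring"]>0)&(h[...,1]>120)&(h[...,2]>90)&(h[...,0]>22)&(h[...,0]<40)
    ys,xs=np.nonzero(m);e=cv2.fitEllipse(np.c_[xs,ys].astype(np.float32));print(n,len(xs),e,atz(e[0],cs[n],.004))
E
```

```text
['scene_pulley', 'scene_ring', 'scene_torch', 'scene_cradle', 'side_pulley', 'side_ring', 'side_torch', 'side_cradle']
[0.44704878 0.25482098 0.07773237]
['scene'] [0.46161272 0.25697252] 179.87760544514836 -0.814373791217804
['side'] [0.46652125 0.25749863] 179.1756508143882 -0.9399554133415222
['scene', 'side'] [0.46587648 0.25744236] 179.78149155220484 -1.732142686843872
[[-0.     0.329 -0.944]
 [-0.    -0.944 -0.329]
 [-1.     0.     0.   ]]
cam in tool [-0.16646569 -0.00057255 -0.07535644] [[-0.001 -0.271  0.963]
 [ 1.     0.     0.001]
 [-0.     0.963  0.271]]
scene 331 ((195.7362518310547, 238.47166442871094), (32.23044204711914, 40.85700607299805), 67.58394622802734) [ 0.47088577 -0.23083208  0.004     ]
side 246 ((372.7392578125, 173.15673828125), (18.663494110107422, 31.212202072143555), 93.87080383300781) [ 0.47114351 -0.2287576   0.004     ]
```

Call:
{"method": "apply_moves", "body": {
  "jaw": [-1,-1,-1,-1,-1,-1,-1,-1,-1,-1],
  "slide": [
    [2,-57.6,-43.1],
    [2,-57.6,-43.1],
    [2,-57.6,-43.1],
    [2,-57.6,-43.1],
    [2,-57.6,-43.1],
    [2,-57.6,-43.1],
    [2,-57.6,-43.1],
    [2,-57.6,-43.1],
    [2,-57.6,-43.1],
    [2,-57.6,-43.1]
  ],
  "delta_rot": [
    [19.2,0,0],
    [19.2,0,0],
    [19.2,0,0],
    [19.2,0,0],
    [19.2,0,0],
    [19.2,0,0],
    [19.2,0,0],
    [19.2,0,0],
    [19.2,0,0],
    [19.2,0,0]
  ]
}}

```text
clock: 2.38
ee_pos: [0.3646, -0.286, 0.2073]
tcp_rot: [0.707, -0.0, -0.707, -0.0]
contact_force: [0.1, -0.1, -0.2]
finger_gap: 0.997
```

Call:
{"method": "apply_moves", "body": {
  "jaw": [-1,-1,-1,-1,-1,-1,-1,-1,-1],
  "slide": [
    [3,-28.8,-9],
    [3,-28.8,-9],
    [3,-28.8,-9],
    [3,-28.8,-9],
    [3,-28.8,-9],
    [3,-28.8,-9],
    [3,-28.8,-9],
    [3,-28.8,-9],
    [3,-28.8,-9]
  ],
  "delta_rot": [
    [0,0,0],
    [0,0,0],
    [0,0,0],
    [0,0,0],
    [0,0,0],
    [0,0,0],
    [0,0,0],
    [0,0,0],
    [0,0,0]
  ]
}}

```text
clock: 3.13
ee_pos: [0.4556, 0.0039, 0.1768]
tcp_rot: [0.707, 0.002, -0.707, 0.002]
contact_force: [-0.4, 0.0, 0.1]
finger_gap: 0.999
```

```bash
python3 - <<'E'
from h import *
o=robot.get_obs();print(o["clock"],o["ee_pos"],quat().as_matrix().round(3).tolist(),o["joints"].round(3))
c=camera_params("wrist");im=camera("wrist");cv2.imwrite("pics/w1.png",im)
m=mask("pulley","wrist")
if m is not None:
    p0=np.array([.455,.002])
    r=minimize(lambda p:-iou(m,sil(pulleyparts(*p),c,2)),p0,method="Nelder-Mead",options=dict(initial_simplex=[p0,p0+[.01,0],p0+[0,.01]],maxiter=60));print(r.x,r.fun)
    s=sil(pulleyparts(*r.x),c,1).astype(np.uint8);cn,_=cv2.findContours(s,0,2);cv2.drawContours(im,cn,-1,(0,0,255),1);cv2.imwrite("pics/w1o.png",im)
E
```

```text
3.1333 [0.45555053 0.00389959 0.17684537] [[0.001, 0.006, -1.0], [0.001, -1.0, -0.006], [-1.0, -0.001, -0.001]] [-1.330e-01  3.460e-01  1.000e-03  2.242e+00 -2.000e-03  5.530e-01
 -1.695e+00]
wrist pulley 0.9 [322, 186, 294, 350, 157, 214] 2533
[0.45480198 0.00210736] -0.9586252570152283
```

View pics/w1o.png

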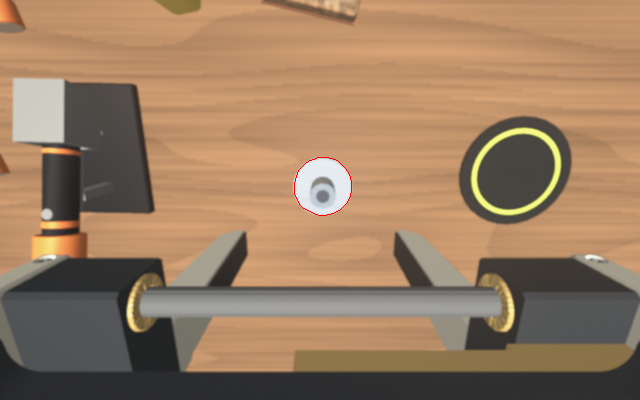

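Wrist fit is (0.4548, 0.0021), which agrees with the outer cameras. The ring (516,170) and the torch (60,200) also show, so I measure them here too.

```bash
python3 - <<'E'
from h import *
c=camera_params("wrist");im=cv2.imread("pics/w1.png")
h=cv2.cvtColor(im,cv2.COLOR_BGR2HSV);m=(h[...,1]>120)&(h[...,2]>90)&(h[...,0]>22)&(h[...,0]<40);m[:, :440]=0;m[:100]=0;m[230:]=0
ys,xs=np.nonzero(m)
P=np.array([atz((x,y),c,.004)[:2] for x,y in zip(xs,ys)])
A=np.c_[2*P,np.ones(len(P))];s=np.linalg.lstsq(A,(P**2).sum(1),rcond=None)[0];print("ring",s[:2],"meanR",np.sqrt(s[2]+s[0]**2+s[1]**2),len(P))
# barrel edges: dark columns between rows 155..220
for y in range(156,222,8):
    r=h[y,20:110,2];print(y,np.nonzero(r<75)[0][[0,-1]]+20)
E
```

```text
ring [ 0.46815054 -0.23565554] meanR 0.050076836178199344 839
156 [ 44 109]
164 [ 44 109]
172 [ 43 109]
180 [ 43 109]
188 [ 43 109]
196 [ 43 109]
204 [ 43 109]
212 [54 78]Traceback (most recent call last):
  File "<stdin>", line 9, in <module>
IndexError: index 0 is out of bounds for axis 0 with size 0
```

Call:
{"method": "apply_moves", "body": {
  "jaw": [-1,-1,-1,-1,-1],
  "slide": [
    [4,0.2,0.1],
    [8,0.2,0.1],
    [12,0.2,0.1],
    [15.3,0.2,0.1],
    [15.3,0.2,0.1]
  ],
  "delta_rot": [
    [0,0,0],
    [0,0,0],
    [0,0,0],
    [0,0,0],
    [0,0,0]
  ]
}}

```text
clock: 3.65
ee_pos: [0.4505, -0.004, 0.0192]
tcp_rot: [-0.704, 0.002, 0.71, 0.0]
contact_force: [-0.6, -0.9, 0.3]
finger_gap: 0.999
```

Call:
{"method": "apply_moves", "body": {
  "jaw": [-1],
  "slide": [
    [0,0,0]
  ],
  "delta_rot": [
    [0,0,0]
  ]
}}

```text
clock: 3.73
ee_pos: [0.4519, -0.0037, 0.0233]
tcp_rot: [-0.705, 0.001, 0.709, 0.001]
contact_force: [-0.2, -0.2, 0.8]
finger_gap: 1.003
```

```bash
python3 - <<'E'
from h import *
o=robot.get_obs();print(o["clock"],o["ee_pos"],quat().as_matrix().round(3).tolist(),o["joints"].round(3))
E
```

```text
3.7333 [ 0.45187346 -0.00372921  0.02327032] [[-0.005, -0.003, -1.0], [-0.001, -1.0, 0.003], [-1.0, 0.001, 0.005]] [-0.118  0.645 -0.     2.358  0.007  0.143 -1.698]
```

Call:
{"method": "apply_moves", "body": {
  "jaw": [-1,-1,-1],
  "slide": [
    [0,0,0],
    [0,0,0],
    [0,0,0]
  ],
  "delta_rot": [
    [0,0,0],
    [0,0,0],
    [0,0,0]
  ]
}}

```text
clock: 3.98
ee_pos: [0.4545, -0.0021, 0.0263]
tcp_rot: [0.708, -0.0, -0.706, -0.0]
contact_force: [-0.7, 0.2, 0.3]
finger_gap: 1.001
```

Call:
{"method": "apply_moves", "body": {
  "jaw": [-1,-1,-1],
  "slide": [
    [0.3,-0.4,0],
    [0.3,-0.4,0],
    [0.3,-0.4,0]
  ],
  "delta_rot": [
    [0,0,0],
    [0,0,0],
    [0,0,0]
  ]
}}

```text
clock: 4.23
ee_pos: [0.4537, 0.0026, 0.0216]
tcp_rot: [0.708, 0.0, -0.707, 0.0]
contact_force: [-0.4, 0.4, 0.1]
finger_gap: 1.001
```

```bash
python3 - <<'E'
from h import *
o=robot.get_obs();print(o["clock"],o["ee_pos"],quat().as_matrix().round(3).tolist(),o["joints"].round(3))
E
```

```text
4.2333 [0.45373358 0.00263736 0.0216257 ] [[0.001, 0.001, -1.0], [0.0, -1.0, -0.001], [-1.0, -0.0, -0.001]] [-1.300e-01  6.480e-01 -1.000e-03  2.359e+00  4.000e-03  1.330e-01
 -1.705e+00]
```

Aligned. Closing, then lifting.

Call:
{"method": "apply_moves", "body": {
  "jaw": [0.6,0.6,0.6,0.6,0.6,0.6,0.6,0.6,0.6,0.6],
  "slide": [
    [0,0,0],
    [0,0,0],
    [0,0,0],
    [0,0,0],
    [0,0,0],
    [0,0,0],
    [0,0,0],
    [0,0,0],
    [0,0,0],
    [0,0,0]
  ],
  "delta_rot": [
    [0,0,0],
    [0,0,0],
    [0,0,0],
    [0,0,0],
    [0,0,0],
    [0,0,0],
    [0,0,0],
    [0,0,0],
    [0,0,0],
    [0,0,0]
  ],
  "squeeze": 30
}}

```text
clock: 5.07
ee_pos: [0.4534, 0.0022, 0.021]
tcp_rot: [-0.707, 0.0, 0.707, 0.0]
contact_force: [-0.5, 0.5, -0.5]
finger_gap: 0.332
```

Call:
{"method": "apply_moves", "body": {
  "jaw": [1,1,1,1,1],
  "slide": [
    [0,0,0],
    [0,0,0],
    [0,0,0],
    [-2,0,0],
    [-5,0,0]
  ],
  "delta_rot": [
    [0,0,0],
    [0,0,0],
    [0,0,0],
    [0,0,0],
    [0,0,0]
  ]
}}

```text
clock: 5.48
ee_pos: [0.4519, 0.0022, 0.0696]
tcp_rot: [-0.705, 0.0, 0.709, -0.0]
contact_force: [0.4, -0.1, -2.8]
finger_gap: 0.296
```

```bash
python3 - <<'E'
from h import *
o=robot.get_obs();print(o["clock"],o["ee_pos"],o["contact_force"],o["finger_gap"])
cv2.imwrite("pics/w2.png",camera("wrist"))
E
```

```text
5.4833 [0.45189719 0.00219648 0.06957978] [ 0.4038524 -0.1152999 -2.8403882] 0.29586735103246126
```

View pics/w2.png

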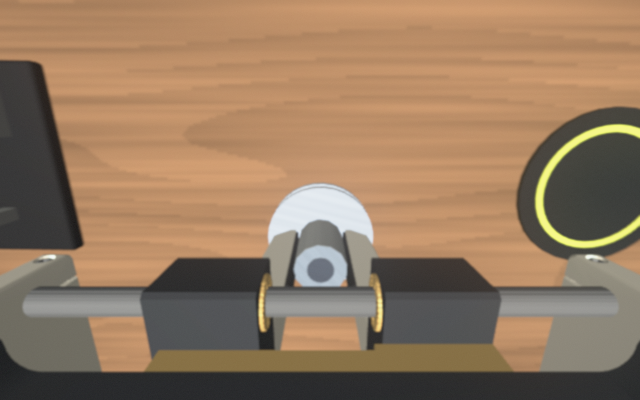

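Call:
{"method": "apply_moves", "body": {
  "jaw": [1,1,1,1,1,1,1,1,1],
  "slide": [
    [0,23.4,-1.6],
    [0,23.4,-1.6],
    [0,23.4,-1.6],
    [0,23.4,-1.6],
    [0,23.4,-1.6],
    [0,23.4,-1.6],
    [0,23.4,-1.6],
    [0,23.4,-1.6],
    [0,23.4,-1.6]
  ],
  "delta_rot": [
    [0,0,0],
    [0,0,0],
    [0,0,0],
    [0,0,0],
    [0,0,0],
    [0,0,0],
    [0,0,0],
    [0,0,0],
    [0,0,0]
  ]
}}

```text
clock: 6.28
ee_pos: [0.4688, -0.231, 0.0707]
tcp_rot: [-0.707, -0.0, 0.707, 0.0]
contact_force: [0.4, 0.6, -3.5]
finger_gap: 0.3
```

```bash
python3 - <<'E'
from h import *
o=robot.get_obs();print(o["clock"],o["ee_pos"],quat().as_matrix().round(3).tolist(),o["contact_force"])
for n in ("wrist","scene"):
    c=camera_params(n);im=cv2.imwrite(f"pics/{n}3.png",camera(n))
    im=cv2.imread(f"pics/{n}3.png");h=cv2.cvtColor(im,cv2.COLOR_BGR2HSV);m=(h[...,1]>120)&(h[...,2]>90)&(h[...,0]>22)&(h[...,0]<40)
    if n=="scene": m[:,:160]=0;m[:,240:]=0;m[:210]=0;m[270:]=0
    else: m[260:]=0
    ys,xs=np.nonzero(m)
    P=np.array([atz((x,y),c,.004)[:2] for x,y in zip(xs,ys)])
    k=np.hypot(*(P-[.47,-.231]).T)<.07;P=P[k]
    A=np.c_[2*P,np.ones(len(P))];s=np.linalg.lstsq(A,(P**2).sum(1),rcond=None)[0];print(n,"ring",s[:2],"meanR",np.sqrt(s[2]+s[0]**2+s[1]**2),len(P))
E
```

```text
6.2833 [ 0.46875878 -0.23097397  0.0706762 ] [[-0.001, -0.0, -1.0], [0.001, -1.0, 0.0], [-1.0, -0.001, 0.001]] [ 0.41705905  0.64925962 -3.50576756]
wrist ring [ 0.4708845  -0.22973798] meanR 0.050097992953566574 354
scene ring [ 0.46987337 -0.23015177] meanR 0.049772391519698964 240
```

View pics/wrist3.png

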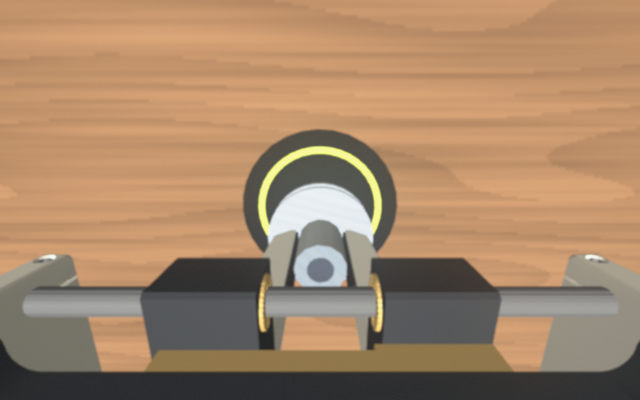

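Call:
{"method": "apply_moves", "body": {
  "jaw": [1,1,1,1,1],
  "slide": [
    [2,-0.1,-0.1],
    [3.5,-0.1,-0.1],
    [4.2,-0.1,-0.1],
    [4.6,-0.1,-0.1],
    [4.6,-0.1,-0.1]
  ],
  "delta_rot": [
    [0,0,0],
    [0,0,0],
    [0,0,0],
    [0,0,0],
    [0,0,0]
  ]
}}

```text
clock: 6.8
ee_pos: [0.4703, -0.2295, 0.0249]
tcp_rot: [-0.707, -0.001, 0.707, -0.0]
contact_force: [-1.1, -0.0, -2.9]
finger_gap: 0.292
```

Call:
{"method": "apply_moves", "body": {
  "jaw": [1,1,1],
  "slide": [
    [0.15,0,0],
    [0.15,0,0],
    [0.15,0,0]
  ],
  "delta_rot": [
    [0,0,0],
    [0,0,0],
    [0,0,0]
  ]
}}

```text
clock: 7.05
ee_pos: [0.4707, -0.23, 0.0244]
tcp_rot: [0.707, 0.0, -0.707, 0.0]
contact_force: [-0.2, 2.4, 4.3]
finger_gap: 0.299
```

Contact made (force went from −2.9 to +4.3 N). Release gently and rise.

Call:
{"method": "apply_moves", "body": {
  "jaw": [0.1,0.1,0.1,0.1,-0.3,-0.3],
  "slide": [
    [0,0,0],
    [0,0,0],
    [0,0,0],
    [0,0,0],
    [0,0,0],
    [0,0,0]
  ],
  "delta_rot": [
    [0,0,0],
    [0,0,0],
    [0,0,0],
    [0,0,0],
    [0,0,0],
    [0,0,0]
  ]
}}

```text
clock: 7.55
ee_pos: [0.4703, -0.2309, 0.0235]
tcp_rot: [-0.707, 0.0, 0.707, 0.0]
contact_force: [-0.4, -0.4, -0.0]
finger_gap: 0.547
```

Call:
{"method": "apply_moves", "body": {
  "jaw": [-0.3,-0.3,-0.3,-0.3,-0.3,-0.3],
  "slide": [
    [-3,0,0],
    [-7,0,0],
    [-11,0,0],
    [-15,0,0],
    [-17,0,0],
    [-17,0,0]
  ],
  "delta_rot": [
    [0,0,0],
    [0,0,0],
    [0,0,0],
    [0,0,0],
    [0,0,0],
    [0,0,0]
  ]
}}

```text
clock: 8.05
ee_pos: [0.4723, -0.2318, 0.1982]
tcp_rot: [0.71, -0.001, -0.705, 0.001]
contact_force: [-0.3, -0.0, 0.1]
finger_gap: 0.646
```

```bash
python3 - <<'E'
from h import *
o=robot.get_obs();print(o["clock"],o["ee_pos"],quat().as_matrix().round(3).tolist(),o["joints"].round(3))
fs=[]
for n in ("wrist","scene"):
    im=camera(n);c=camera_params(n);cv2.imwrite(f"pics/{n}4.png",im);m=mask("pulley",n);
    if m is not None: fs.append((m,c))
p0=np.array([.471,-.23])
for F in [fs[:1],fs[1:],fs]:
    r=minimize(lambda p:-sum(iou(m,sil(pulleyparts(*p,.004),c,2)) for m,c in F),p0,method="Nelder-Mead",options=dict(initial_simplex=[p0,p0+[.01,0],p0+[0,.01]],maxiter=60));print(r.x,r.fun)
E
```

```text
8.05 [ 0.47227729 -0.2318005   0.19815421] [[0.007, -0.001, -1.0], [-0.003, -1.0, 0.001], [-1.0, 0.003, -0.007]] [ 0.435  0.389 -0.117  2.074  0.072  0.674 -1.301]
wrist pulley 0.88 [319, 183, 292, 345, 156, 210] 2337
scene pulley 0.67 [351, 138, 337, 365, 121, 157] 448
[ 0.47091244 -0.23010221] -0.9581366777420044
[ 0.471 -0.23 ] -0.0
[ 0.47091244 -0.23010221] -0.9581366777420044
```

View pics/wrist4.png

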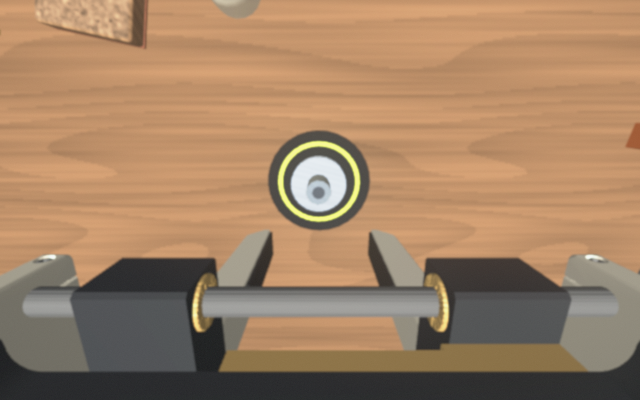

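Pulley is centred in the ring at (0.471, −0.230), hub up. Before gripping the torch, I work out the final pose and rehearse it empty for reach.

```bash
cat >> h.py <<'E'
def beampose(phi,el=40,d=.12,P=(.471,-.230,.032)):
    a,e=np.radians(phi),np.radians(el)
    b=np.array([-np.cos(a)*np.cos(e),-np.sin(a)*np.cos(e),-np.sin(e)])
    y=np.cross([0,0,1.],b);y/=np.linalg.norm(y);  # horizontal
    x=np.cross(y,b)
    if x[2]>0: y=-y;x=-x
    T=np.c_[x,y,b];lens=np.array(P)-d*b;g=lens-.078*b
    return T,g+.0188*x,g,lens
def rel(T,p):
    o=robot.get_obs();C=R.from_quat(o["tcp_rot"]).as_matrix()
    print("slide cm",(C.T@(p-o["ee_pos"])*100).round(2),"rot deg",np.degrees(R.from_matrix(C.T@T).as_rotvec()).round(2))
E
python3 - <<'E'
from h import *
for phi in (-26,-15,0):
    T,p,g,l=beampose(phi);print(phi,T.round(2).tolist(),p,g,l);rel(T,p)
E
```

```text
-26 [[0.58, -0.44, -0.69], [-0.28, -0.9, 0.34], [-0.77, 0.0, -0.64]] [ 0.6181876  -0.30178819  0.14487031] [ 0.6073262  -0.29649073  0.15927195] [ 0.55362194 -0.27029741  0.10913451]
slide cm [  4.73   7.12 -14.87] rot deg [24.91 39.4   9.08]
-15 [[0.62, -0.26, -0.74], [-0.17, -0.97, 0.2], [-0.77, 0.0, -0.64]] [ 0.62918118 -0.27238452  0.14487031] [ 0.61750854 -0.26925684  0.15927195] [ 0.55979305 -0.25379203  0.10913451]
slide cm [  4.73   4.17 -15.97] rot deg [14.36 39.87  5.25]
0 [[0.64, 0.0, -0.77], [0.0, -1.0, -0.0], [-0.77, 0.0, -0.64]] [ 0.63476121 -0.23        0.14487031] [ 0.6226768  -0.23        0.15927195] [ 0.56292533 -0.23        0.10913451]
slide cm [  4.73  -0.06 -16.52] rot deg [-3.00e-02  4.01e+01  3.00e-02]
```

Call:
{"method": "apply_moves", "body": {
  "jaw": [-0.3,-0.3,-0.3,-0.3,-0.3,-0.3,-0.3,-0.3,-0.3],
  "slide": [
    [0,2,-5],
    [0,4,-9],
    [2,7.1,-14.9],
    [4.7,7.1,-14.9],
    [4.7,7.1,-14.9],
    [4.7,7.1,-14.9],
    [4.7,7.1,-14.9],
    [4.7,7.1,-14.9],
    [4.7,7.1,-14.9]
  ],
  "delta_rot": [
    [24.9,39.4,9.1],
    [24.9,39.4,9.1],
    [24.9,39.4,9.1],
    [24.9,39.4,9.1],
    [24.9,39.4,9.1],
    [24.9,39.4,9.1],
    [24.9,39.4,9.1],
    [24.9,39.4,9.1],
    [24.9,39.4,9.1]
  ]
}}

```text
clock: 9.0
ee_pos: [0.6272, -0.3107, 0.1705]
tcp_rot: [0.839, -0.167, -0.512, -0.077]
contact_force: [-0.2, -0.6, 0.8]
finger_gap: 0.649
```

```bash
python3 - <<'E'
from h import *
o=robot.get_obs();print(o["clock"],o["ee_pos"],quat().as_matrix().round(3).tolist(),o["joints"].round(3))
rel(*beampose(-26)[:2])
E
```

```text
9.0 [ 0.62717372 -0.31067896  0.17049665] [[0.42, -0.36, -0.833], [-0.202, -0.932, 0.301], [-0.885, 0.042, -0.464]] [ 0.433  0.505 -0.104  2.095  1.003  0.112 -2.551]
slide cm [ 1.71 -0.61  2.2 ] rot deg [ 5.43 12.23  0.72]
```

The tilt stalled at about 28° with joint 6 on its lower limit (0.112). Before choosing the grasp tilt, I fit a kinematic model to the recorded states so I can check poses offline.

```bash
cat > kin.py <<'E'
import numpy as np
from scipy.spatial.transform import Rotation as R
from scipy.optimize import least_squares
import itertools
def Rz(a):return R.from_rotvec([0,0,a]).as_matrix()
def Ry(a):return R.from_rotvec([0,a,0]).as_matrix()
lo=np.array([-2.57,-.35,-1.29,.11,-1.05,.11,-2.63]);hi=np.array([2.57,1.97,1.29,2.56,4.19,1.86,2.63])
def fk(q,k,s):
    h,L3,d1,d2,d3,L1,L2,o1,o7=k
    M=Rz(s[0]*q[0]+o1);p=np.array([0,0,h])+M@[0,d1,0]
    M=M@Ry(q[1])@Rz(s[1]*q[2]);p=p+M@[0,d2,L1]
    M=M@Ry(q[3])@Rz(s[2]*q[4]);p=p+M@[0,d3,L2]
    M=M@Ry(q[5])@Rz(s[3]*q[6]+o7);p=p+M@[0,0,L3]
    return p,M@np.array([[0,0,-1],[0,1,0],[1,0,0]]).astype(float)@np.eye(3)
# tool x along flange z : columns (x,y,z)_tool
D=[([1.15932,.60011,-.00252,1.60012,.00182,.94292,-.07981],[.23800,-.68430,.21777],[-.69707,-.11835,.69737,-.11729]),
([-.133,.346,.001,2.242,-.002,.553,-1.695],[.45555,.0039,.17685],None),
([-.130,.648,-.001,2.359,.004,.133,-1.705],[.45373,.00264,.02163],None),
([.435,.389,-.117,2.074,.072,.674,-1.301],[.47228,-.2318,.19815],[[.007,-.001,-1],[-.003,-1,.001],[-1,.003,-.007]]),
([.433,.505,-.104,2.095,1.003,.112,-2.551],[.62717,-.31068,.1705],[[.42,-.36,-.833],[-.202,-.932,.301],[-.885,.042,-.464]])]
D[1]=(*D[1][:2],[[.001,.006,-1],[.001,-1,-.006],[-1,-.001,-.001]]);D[2]=(*D[2][:2],[[.001,.001,-1],[0,-1,-.001],[-1,0,-.001]])
D=[(np.array(q),np.array(p),R.from_quat(r).as_matrix() if np.ndim(r)==1 else np.array(r)) for q,p,r in D]
def fit():
    best=None
    for s in itertools.product([1,-1],repeat=4):
      for o7 in (0,np.pi/2,np.pi,-np.pi/2):
        def f(k):
            out=[]
            for q,p,r in D:
                P,M=fk(q,k,s);out+=list((P-p))+list((M-r).ravel()*.1)
            out+=list(.01*(np.array(k[2:5])))
            return np.array(out)
        r=least_squares(f,[.3,.36,.0,.0,.0,.647,.44,0,o7])
        if best is None or r.cost<best[0]: best=(r.cost,r.x,s,np.abs(f(r.x)).max())
    return best
if __name__=="__main__":
    b=fit();print(b)
    for q,p,r in D:
        P,M=fk(q,b[1],b[2]);print((P-p).round(4),np.abs(M-r).max().round(3))
    np.savez("k.npz",k=b[1],s=b[2])
E
python3 kin.py
```

```text
(np.float64(2.085977799656437e-07), array([ 2.83079888e-01,  3.38713628e-01, -3.08931255e-02, -2.45732192e-02,
       -8.93392080e-04,  6.46767482e-01,  4.42298951e-01, -4.06494956e-04,
       -4.71266864e+00]), (-1, -1, -1, -1), np.float64(0.00030893125504633537))
[-0.      0.0001 -0.0001] 0.0
[ 0.     -0.0001 -0.0003] 0.001
[ 0.     -0.      0.0001] 0.001
[0.0001 0.0001 0.0003] 0.001
[ 0. -0. -0.] 0.001
```

```bash
cat > plan.py <<'E'
from kin import *
z=np.load("k.npz");k=z["k"];s=tuple(z["s"])
def ik(T,p,q0,w=1e-3,mid=None):
    def f(q):
        P,M=fk(q,k,s);m=np.minimum(q-lo,hi-q)
        return np.r_[(P-p)*10,(M-T).ravel()*2,w*(q-q0),.02*np.maximum(0,.15-m)]
    r=least_squares(f,np.clip(q0,lo+.01,hi-.01),bounds=(lo+.005,hi-.005),max_nfev=80);P,M=fk(r.x,k,s)
    return r.x,np.linalg.norm(P-p),np.abs(M-T).max()
def tool(b,xperp,al,sg):
    x=np.cos(al)*xperp+np.sin(al)*b; zz=sg*(np.cos(al)*b-np.sin(al)*xperp); y=np.cross(zz,x); return np.c_[x,y,zz]
G=np.array([.466,.257,.074]);e=np.radians(15);b0=np.array([-np.cos(e),0,np.sin(e)]);xp0=np.array([-np.sin(e),0,-np.cos(e)])
def grasp(al,sg,ext=0,up=0):
    T=tool(b0,xp0,al,sg);return T,G+ext*b0+np.array([0,0,up])+.0188*T[:,0]
def final(phi,roll,al,sg,el=40,d=.12,P=np.array([.471,-.230,.032])):
    a,e=np.radians(phi),np.radians(el);b=np.array([-np.cos(a)*np.cos(e),-np.sin(a)*np.cos(e),-np.sin(e)])
    h=np.cross([0,0,1.],b);h/=np.linalg.norm(h);xp=np.cross(h,b);xp=xp if xp[2]<0 else -xp
    xp=R.from_rotvec(b*np.radians(roll)).apply(xp);T=tool(b,xp,al,sg)
    return T,P-(d+.078)*b+.0188*T[:,0]
E
cat > s.py <<'E'
from plan import *
seeds=[np.array([-.6,.4,0,2.1,0,.9,-1.5]),np.array([-.6,.4,0,2.1,0,.9,1.2]),np.array([-.6,.4,0,2.1,3.1,.5,1.2]),np.array([.4,.6,0,1.8,0,.7,-1.3]),np.array([.4,.6,0,1.8,3.1,.5,1.3]),np.array([.4,.6,0,1.8,1.5,.5,0])]
res=[]
mg=lambda q:np.minimum(q-lo,hi-q).min()
for sg in (1,-1):
  for ad in (-10,0,10,20,25):
    al=np.radians(ad);gs=[]
    for sd in seeds[:3]:
        q,e1,e2=ik(*grasp(al,sg),sd)
        if e1<.001 and e2<.01 and mg(q)>.03:
            q2,e1,e2=ik(*grasp(al,sg,.07,.1),q,)
            if e1<.001 and e2<.01 and mg(q2)>.03: gs.append((q,q2))
    for phi in range(-180,180,30):
      ph=phi-26
      for roll in (-30,0,30):
        for (g,g2) in gs[:2]:
          for sd in [g2]+seeds[3:]:
            q,e1,e2=ik(*final(ph,roll,al,sg),sd)
            if e1<.001 and e2<.01 and mg(q)>.08:
                res.append((np.abs(q-g2).max(),sg,ad,ph,roll,round(min(mg(g),mg(g2)),2),round(mg(q),2),g.round(2),q.round(2)))
res.sort(key=lambda r:r[0])
print(len(res))
for r in res[:25]: print(*r[:7],r[7].tolist(),r[8].tolist())
E
time timeout 560 python3 s.py
```

```text
1262
0.680336291661877 -1 25 -56 30 0.44 0.77 [-0.01, 1.0, -0.76, 1.71, 0.22, 1.22, 0.75] [0.38, 0.69, -0.2, 1.79, 0.71, 1.02, 0.03]
0.6967249548931008 -1 25 -56 30 0.44 0.77 [-0.01, 1.0, -0.76, 1.71, 0.22, 1.22, 0.75] [0.4, 0.69, -0.23, 1.79, 0.73, 1.04, 0.01]
0.7329046424610166 -1 25 -56 0 0.44 0.42 [-0.01, 1.0, -0.76, 1.71, 0.22, 1.22, 0.75] [0.7, 0.58, -0.41, 1.99, 0.79, 0.53, 0.29]
0.7339276213919577 -1 25 -56 30 0.44 0.78 [-0.01, 1.0, -0.76, 1.71, 0.22, 1.22, 0.75] [0.45, 0.7, -0.31, 1.78, 0.77, 1.07, -0.02]
0.7372375083257644 -1 25 -56 0 0.44 0.42 [-0.01, 1.0, -0.76, 1.71, 0.22, 1.22, 0.75] [0.69, 0.58, -0.4, 1.99, 0.78, 0.53, 0.3]
0.7417268670790046 -1 25 -26 0 0.44 0.42 [-0.01, 1.0, -0.76, 1.71, 0.22, 1.22, 0.75] [0.77, 0.62, -0.62, 1.96, 0.84, 0.53, 0.7]
0.7473438226855792 1 25 -56 30 0.58 0.26 [-0.47, 0.87, 0.04, 1.75, -0.32, 1.2, -1.78] [-0.2, 0.82, 0.78, 1.83, -0.05, 0.76, -2.37]
0.7516521914823333 -1 20 -56 30 0.45 0.72 [-0.02, 0.95, -0.75, 1.76, 0.25, 1.13, 0.73] [0.31, 0.68, -0.14, 1.84, 0.79, 0.98, -0.05]
0.7548538886749951 -1 25 -26 0 0.44 0.43 [-0.01, 1.0, -0.76, 1
[... 1470 characters left out ...]
4, 0.42, 0.12]
0.8126382348731228 -1 25 -86 0 0.44 0.45 [-0.01, 1.0, -0.76, 1.71, 0.22, 1.22, 0.75] [0.62, 0.53, -0.23, 2.05, 0.7, 0.56, -0.1]
0.8131240318463918 -1 20 4 0 0.45 0.27 [-0.02, 0.95, -0.75, 1.76, 0.25, 1.13, 0.73] [0.8, 0.63, -0.72, 2.03, 0.87, 0.38, 1.11]
0.8157248496316485 -1 20 4 0 0.45 0.3 [-0.02, 0.95, -0.75, 1.76, 0.25, 1.13, 0.73] [0.84, 0.65, -0.78, 2.03, 0.94, 0.41, 1.06]
0.8223068972420661 -1 25 -26 30 0.44 0.66 [-0.01, 1.0, -0.76, 1.71, 0.22, 1.22, 0.75] [0.27, 0.64, -0.21, 1.9, 0.92, 0.84, 0.22]
0.8235858675145749 1 25 -56 30 0.58 0.34 [-0.47, 0.87, 0.04, 1.75, -0.32, 1.2, -1.78] [-0.23, 0.85, 0.85, 1.83, -0.14, 0.76, -2.29]
real	5m46.751s
user	5m42.551s
sys	0m0.442s
```

Model fits to 0.3 mm. Feasible plan: grip with the tool leaned 20° off perpendicular and the beam along −z tool, then aim from phi ≈ −56° with a 30° roll. That leaves joint margins above 0.4 rad. First waypoints:

```bash
cat >> h.py <<'E'
import plan
E
python3 - <<'E'
from h import *
def vert(yaw): 
    a=np.radians(yaw);y=np.array([np.cos(a),np.sin(a),0]);x=np.array([0,0,-1.]);return np.c_[x,y,np.cross(x,y)]
rel(vert(-30),np.array([.5,-.2,.28]))
al=np.radians(20)
print(plan.grasp(al,-1))
E
```

```text
slide cm [-17.26  -5.28   8.85] rot deg [-78.81 -21.14 -21.47]
(array([[-0.57357644,  0.        ,  0.81915204],
       [ 0.        ,  1.        , -0.        ],
       [-0.81915204,  0.        , -0.57357644]]), array([0.45521676, 0.257     , 0.05859994]))
```

Call:
{"method": "apply_moves", "body": {
  "jaw": [-1,-1,-1,-1,-1,-1,-1,-1,-1,-1],
  "slide": [
    [-5,-1.3,2.2],
    [-10,-2.6,4.4],
    [-17.2,-5.3,8.8],
    [-17.2,-5.3,8.8],
    [-17.2,-5.3,8.8],
    [-17.2,-5.3,8.8],
    [-17.2,-5.3,8.8],
    [-17.2,-5.3,8.8],
    [-17.2,-5.3,8.8],
    [-17.2,-5.3,8.8]
  ],
  "delta_rot": [
    [0,0,0],
    [-20,-5,-5],
    [-78.8,-21,-21.5],
    [-78.8,-21,-21.5],
    [-78.8,-21,-21.5],
    [-78.8,-21,-21.5],
    [-78.8,-21,-21.5],
    [-78.8,-21,-21.5],
    [-78.8,-21,-21.5],
    [-78.8,-21,-21.5]
  ]
}}

```text
clock: 9.83
ee_pos: [0.5004, -0.2013, 0.2811]
tcp_rot: [0.731, 0.193, -0.615, 0.226]
contact_force: [-0.6, 0.2, 1.0]
finger_gap: 0.999
```

```bash
python3 - <<'E'
from h import *
o=robot.get_obs();print(o["clock"],o["ee_pos"],quat().as_matrix().round(3).tolist(),o["joints"].round(3))
T,p=plan.grasp(np.radians(20),-1)
rel(T,p-.12*T[:,0])
q,e1,e2=plan.ik(T,p-.12*T[:,0],o["joints"]);print(q.round(2),e1,e2)
q,e1,e2=plan.ik(T,p,q);print(q.round(2),e1,e2)
E
```

```text
9.8333 [ 0.50041108 -0.20129505  0.28113986] [[0.17, 0.56, -0.811], [0.004, -0.823, -0.568], [-0.985, 0.093, -0.142]] [ 1.129  0.421 -1.101  2.019  0.499  0.805 -1.197]
slide cm [ 12.85 -37.55 -26.18] rot deg [-135.85   17.15  -56.09]
[ 0.15  1.04 -1.14  1.55  0.44  1.49  0.52] 4.549028353261406e-08 2.2569671392058776e-07
[ 0.14  1.12 -1.1   1.75  0.51  1.27  0.44] 1.0400002998487981e-08 3.6081637788676346e-08
```

```bash
cat >> h.py <<'E'
def vert(yaw): 
    a=np.radians(yaw);y=np.array([np.cos(a),np.sin(a),0]);x=np.array([0,0,-1.]);return np.c_[x,y,np.cross(x,y)]
E
python3 - <<'E'
from h import *
rel(vert(20),np.array([.5,.05,.26]))
E
```

```text
slide cm [  2.19 -20.9  -13.94] rot deg [-75.17  -3.46  -9.95]
```

Call:
{"method": "apply_moves", "body": {
  "jaw": [-1,-1,-1,-1,-1,-1,-1,-1],
  "slide": [
    [2.2,-20.9,-13.9],
    [2.2,-20.9,-13.9],
    [2.2,-20.9,-13.9],
    [2.2,-20.9,-13.9],
    [2.2,-20.9,-13.9],
    [2.2,-20.9,-13.9],
    [2.2,-20.9,-13.9],
    [2.2,-20.9,-13.9]
  ],
  "delta_rot": [
    [-75,-3.5,-10],
    [-75,-3.5,-10],
    [-75,-3.5,-10],
    [-75,-3.5,-10],
    [-75,-3.5,-10],
    [-75,-3.5,-10],
    [-75,-3.5,-10],
    [-75,-3.5,-10]
  ]
}}

```text
clock: 10.5
ee_pos: [0.501, 0.054, 0.2594]
tcp_rot: [0.506, 0.505, -0.476, 0.513]
contact_force: [-0.5, -1.7, -0.5]
finger_gap: 1.003
```

```bash
python3 - <<'E'
from h import *
o=robot.get_obs();print(o["clock"],o["ee_pos"],quat().as_matrix().round(3).tolist(),o["joints"].round(3))
T,p=plan.grasp(np.radians(20),-1)
rel(T,p-.12*T[:,0])
q,e1,e2=plan.ik(T,p-.12*T[:,0],o["joints"]);print(q.round(2),e1,e2)
E
```

```text
10.5 [0.50099392 0.05401663 0.25935746] [[0.038, 0.999, 0.036], [0.023, 0.035, -0.999], [-0.999, 0.039, -0.021]] [ 0.663  0.522 -1.246  2.032  0.608  0.972 -0.851]
slide cm [ 10.79   2.61 -19.98] rot deg [-84.2   28.5  -29.44]
[ 0.15  1.04 -1.14  1.55  0.44  1.49  0.52] 3.727199680224244e-08 1.7133584714163674e-07
```

Call:
{"method": "apply_moves", "body": {
  "jaw": [-1,-1,-1,-1,-1,-1,-1,-1,-1,-1],
  "slide": [
    [8,2.6,-20],
    [8,2.6,-20],
    [8,2.6,-20],
    [8,2.6,-20],
    [8,2.6,-20],
    [8,2.6,-20],
    [8,2.6,-20],
    [8,2.6,-20],
    [8,2.6,-20],
    [8,2.6,-20]
  ],
  "delta_rot": [
    [-84.2,28.5,-29.4],
    [-84.2,28.5,-29.4],
    [-84.2,28.5,-29.4],
    [-84.2,28.5,-29.4],
    [-84.2,28.5,-29.4],
    [-84.2,28.5,-29.4],
    [-84.2,28.5,-29.4],
    [-84.2,28.5,-29.4],
    [-84.2,28.5,-29.4],
    [-84.2,28.5,-29.4]
  ]
}}

```text
clock: 11.33
ee_pos: [0.5261, 0.2521, 0.1834]
tcp_rot: [0.136, 0.844, -0.126, 0.503]
contact_force: [0.1, -0.1, -0.0]
finger_gap: 1.001
```

```bash
python3 - <<'E'
from h import *
o=robot.get_obs();print(o["clock"],o["ee_pos"],quat().as_matrix().round(3).tolist(),o["joints"].round(3))
T,p=plan.grasp(np.radians(20),-1)
rel(T,p-.12*T[:,0])
E
```

```text
11.3333 [0.52607435 0.25214405 0.1834329 ] [[-0.457, 0.356, 0.815], [0.102, 0.931, -0.35], [-0.884, -0.077, -0.462]] [ 0.256  1.    -1.265  1.641  0.503  1.377  0.101]
slide cm [2.49 0.58 0.89] rot deg [-20.15   6.53  -7.15]
```

Call:
{"method": "apply_moves", "body": {
  "jaw": [-1,-1,-1,-1,-1],
  "slide": [
    [2.5,0.6,0.9],
    [2.5,0.6,0.9],
    [2.5,0.6,0.9],
    [2.5,0.6,0.9],
    [2.5,0.6,0.9]
  ],
  "delta_rot": [
    [-20.1,6.5,-7.1],
    [-20.1,6.5,-7.1],
    [-20.1,6.5,-7.1],
    [-20.1,6.5,-7.1],
    [-20.1,6.5,-7.1]
  ]
}}

```text
clock: 11.75
ee_pos: [0.524, 0.2582, 0.1569]
tcp_rot: [0.003, 0.886, -0.003, 0.463]
contact_force: [-0.6, -0.1, -0.0]
finger_gap: 1.0
```

```bash
python3 - <<'E'
from h import *
o=robot.get_obs();print(o["clock"],o["ee_pos"],quat().as_matrix().round(3).tolist(),o["joints"].round(3))
T,p=plan.grasp(np.radians(20),-1)
rel(T,p-.12*T[:,0])
c=camera_params("wrist");im=camera("wrist");cv2.imwrite("pics/w5.png",im)
ax=plan.b0;oo=plan.G-.092*ax
for P in (cyl(oo,ax,.014,.05,.135),cyl(oo,ax,.02,.135,.17)):
    h=cv2.convexHull(proj(P,c).astype(np.float32));cv2.polylines(im,[h.astype(np.int32)],True,(0,0,255),1)
cv2.imwrite("pics/w5o.png",im)
E
```

```text
11.75 [0.52404095 0.25822431 0.15685689] [[-0.571, 0.008, 0.821], [0.003, 1.0, -0.008], [-0.821, -0.002, -0.571]] [ 0.184  1.109 -1.268  1.548  0.516  1.543  0.419]
slide cm [-0.   -0.12 -0.  ] rot deg [-0.45  0.2  -0.15]
```

View pics/w5o.png

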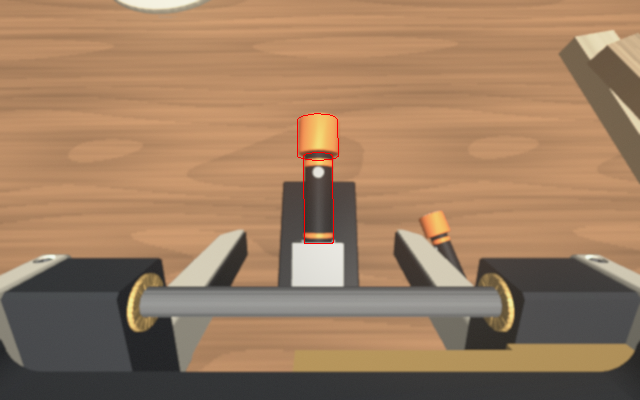

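The model outline overlays the cradle torch to 1–2 px (barrel at (318,200), head at (318,135)), so I move in.

Call:
{"method": "apply_moves", "body": {
  "jaw": [-1,-1,-1,-1,-1,-1],
  "slide": [
    [3,-0.1,0],
    [6,-0.1,0],
    [9,-0.1,0],
    [11,-0.1,0],
    [12,-0.1,0],
    [12,-0.1,0]
  ],
  "delta_rot": [
    [-0.4,0,0],
    [-0.4,0,0],
    [-0.4,0,0],
    [-0.4,0,0],
    [-0.4,0,0],
    [-0.4,0,0]
  ]
}}

```text
clock: 12.3
ee_pos: [0.4553, 0.2556, 0.0592]
tcp_rot: [0.001, 0.886, -0.0, 0.464]
contact_force: [1.3, 0.4, -0.5]
finger_gap: 1.0
```

```bash
python3 - <<'E'
from h import *
o=robot.get_obs();print(o["clock"],o["ee_pos"],o["contact_force"],quat().as_matrix().round(3).tolist(),o["joints"].round(3))
T,p=plan.grasp(np.radians(20),-1)
rel(T,p)
im=camera("side");cv2.imwrite("pics/s6.png",cv2.resize(im[180:330,220:420],None,fx=4,fy=4,interpolation=2))
E
```

```text
12.3 [0.4553195  0.25555351 0.05922166] [ 1.2701549   0.37356261 -0.51566757] [[-0.569, 0.002, 0.822], [0.001, 1.0, -0.002], [-0.822, 0.0, -0.569]] [ 0.184  1.181 -1.221  1.753  0.602  1.329  0.339]
slide cm [0.06 0.14 0.03] rot deg [-0.09  0.3  -0.06]
```

View pics/s6.png

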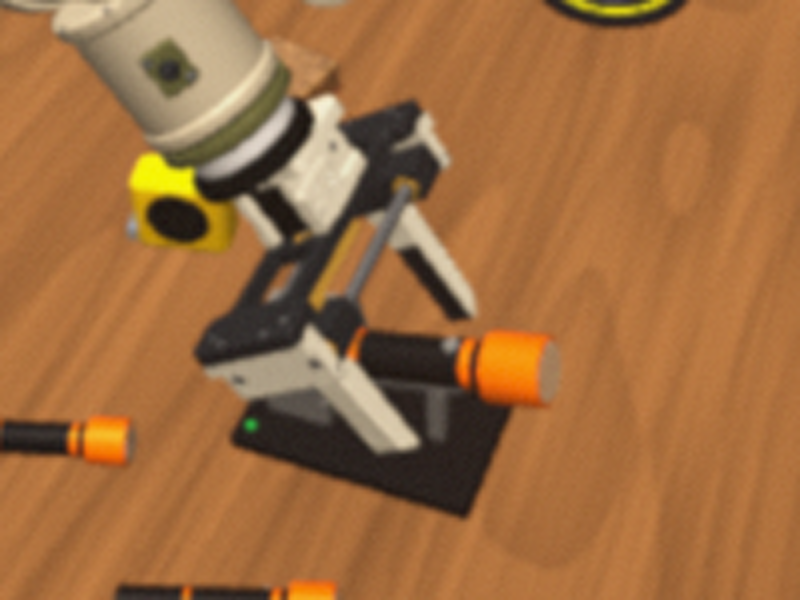

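Fingers straddle the barrel with no contact force. Closing.

Call:
{"method": "apply_moves", "body": {
  "jaw": [0.3,0.3,0.3,0.3,0.3,0.3,0.3,0.3,1,1],
  "slide": [
    [0,0.1,0],
    [0,0.1,0],
    [0,0.1,0],
    [0,0.1,0],
    [0,0.1,0],
    [0,0.1,0],
    [0,0.1,0],
    [0,0.1,0],
    [0,0.1,0],
    [0,0.1,0]
  ],
  "delta_rot": [
    [0,0,0],
    [0,0,0],
    [0,0,0],
    [0,0,0],
    [0,0,0],
    [0,0,0],
    [0,0,0],
    [0,0,0],
    [0,0,0],
    [0,0,0]
  ],
  "squeeze": 35
}}

```text
clock: 13.18
ee_pos: [0.4566, 0.2576, 0.0601]
tcp_rot: [0.001, 0.886, 0.001, 0.465]
contact_force: [-0.2, 0.1, -0.5]
finger_gap: 0.333
```

Call:
{"method": "apply_moves", "body": {
  "jaw": [1,1,1],
  "slide": [
    [0,0,0],
    [0,0,0],
    [0,0,0]
  ],
  "delta_rot": [
    [0,0,0],
    [0,0,0],
    [0,0,0]
  ]
}}

```text
clock: 13.43
ee_pos: [0.4566, 0.2575, 0.0601]
tcp_rot: [0.001, 0.886, 0.001, 0.465]
contact_force: [-0.2, -0.5, -0.9]
finger_gap: 0.291
```

```bash
python3 - <<'E'
from h import *
o=robot.get_obs();T=quat().as_matrix();print(o["clock"],o["ee_pos"],o["contact_force"],T.round(3).tolist(),o["joints"].round(3))
print("extract 7cm in tool cm",T.T@plan.b0*7)
T,p=plan.grasp(np.radians(20),-1,.075);q,e1,e2=plan.ik(T,p,o["joints"]);print(q.round(2),e1,e2)
E
```

```text
13.4333 [0.45662958 0.25749311 0.06009648] [-0.2139852  -0.51377129 -0.90240093] [[-0.568, 0.001, 0.823], [0.002, 1.0, 0.0], [-0.823, 0.002, -0.568]] [ 0.182  1.18  -1.222  1.748  0.601  1.331  0.341]
extract 7cm in tool cm [ 2.35242739e+00 -2.50419866e-03 -6.59288094e+00]
[ 0.15  1.06 -1.14  1.91  0.49  1.16  0.35] 8.230149472426359e-09 2.8843140887389002e-08
```

Call:
{"method": "apply_moves", "body": {
  "jaw": [1,1,1,1],
  "slide": [
    [0.3,0,-0.9],
    [0.6,0,-1.8],
    [0.9,0,-2.6],
    [1.0,0,-2.8]
  ],
  "delta_rot": [
    [0,0,0],
    [0,0,0],
    [0,0,0],
    [0,0,0]
  ]
}}

```text
clock: 13.77
ee_pos: [0.426, 0.2575, 0.0684]
tcp_rot: [-0.0, 0.886, 0.001, 0.464]
contact_force: [0.5, -2.0, -2.6]
finger_gap: 0.294
```

Call:
{"method": "apply_moves", "body": {
  "jaw": [1,1,1,1,1],
  "slide": [
    [0.4,0,-1.2],
    [0.85,0,-2.4],
    [1.3,0,-3.6],
    [1.6,0,-4.5],
    [1.6,0,-4.5]
  ],
  "delta_rot": [
    [0,0,0],
    [0,0,0],
    [0,0,0],
    [0,0,0],
    [0,0,0]
  ]
}}

```text
clock: 14.18
ee_pos: [0.3801, 0.2574, 0.081]
tcp_rot: [-0.0, 0.886, 0.001, 0.465]
contact_force: [0.0, -0.4, -3.1]
finger_gap: 0.294
```

```bash
python3 - <<'E'
from h import *
o=robot.get_obs();T=quat().as_matrix();print(o["clock"],o["ee_pos"],o["contact_force"],T.round(3).tolist(),o["joints"].round(3))
im=camera("side");cv2.imwrite("pics/s7.png",cv2.resize(im[180:330,220:420],None,fx=4,fy=4,interpolation=2))
cv2.imwrite("pics/w7.png",camera("wrist"))
E
```

```text
14.1833 [0.38009309 0.25744204 0.08098621] [ 0.00636085 -0.37743614 -3.12630161] [[-0.568, -0.002, 0.823], [0.001, 1.0, 0.002], [-0.823, 0.002, -0.568]] [ 0.179  1.111 -1.239  1.914  0.558  1.211  0.259]
```

View pics/s7.png

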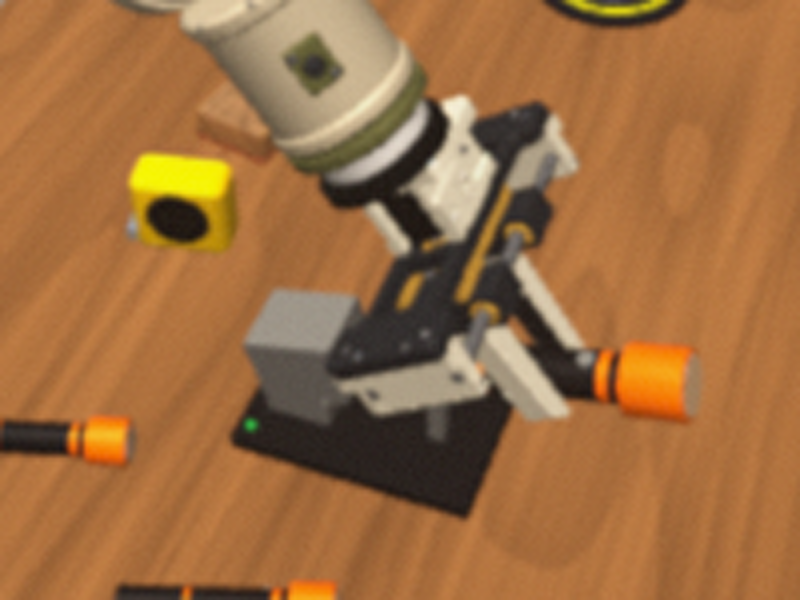

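Torch is 79 mm out, clear of the socket, and its weight (3.1 N) is on the wrist. Lift.

Call:
{"method": "apply_moves", "body": {
  "jaw": [1,1,1,1,1,1,1],
  "slide": [
    [-3,0,-2.1],
    [-6,0,-4.2],
    [-9,0,-6.3],
    [-12,0,-8.4],
    [-14,0,-9.7],
    [-14,0,-9.7],
    [-14,0,-9.7]
  ],
  "delta_rot": [
    [0,0,0],
    [0,0,0],
    [0,0,0],
    [0,0,0],
    [0,0,0],
    [0,0,0],
    [0,0,0]
  ]
}}

```text
clock: 14.87
ee_pos: [0.3826, 0.2575, 0.2511]
tcp_rot: [0.001, 0.885, 0.0, 0.466]
contact_force: [-0.4, 0.1, -2.6]
finger_gap: 0.296
```

```bash
cat >> h.py <<'E'
def torchfit(names,B0=np.array([.336,0,-.942]),g0=np.array([-.0168,0,-.0002]),extra=False):
    """fit torch in tool frame: slide along axis, pitch about tool y, yaw about tool x"""
    o=robot.get_obs();C=R.from_quat(o["tcp_rot"]).as_matrix();p=o["ee_pos"];F=[]
    for n in names:
        im=camera(n);c=camera_params(n)
        g=p+C@g0;uv=proj([g+.03*(C@B0)],c)[0]
        m=mask("torch",n,uv)
        if m is not None: F.append((n,m,c,im))
    return F,C,p
E
python3 - <<'E'
from h import *
o=robot.get_obs();T=quat().as_matrix();print(o["clock"],o["ee_pos"],o["contact_force"],T.round(3).tolist(),o["joints"].round(3))
import cv2
for n in ("side","scene","wrist"):
    c=camera_params(n);im=camera(n)
    ax=T@[.336,0,-.942];g=o["ee_pos"]+T@[-.0168,0,-.0002];oo=g-.092*ax
    for P in (cyl(oo,ax,.014,.0,.135),cyl(oo,ax,.02,.135,.17)):
        h=cv2.convexHull(proj(P,c).astype(np.float32));cv2.polylines(im,[h.astype(np.int32)],True,(0,0,255),1)
    u=proj([g],c)[0].astype(int)
    if n!="wrist":
        x=np.clip(u[0]-80,0,480);y=np.clip(u[1]-60,0,280);im=cv2.resize(im[y:y+120,x:x+160],None,fx=4,fy=4,interpolation=2)
    cv2.imwrite(f"pics/{n}8.png",im)
a=[cv2.imread(f"pics/{n}8.png") for n in("side","scene")];cv2.imwrite("pics/both8.png",cv2.resize(np.hstack(a),(800,300)))
for phi in (-56,-40,-26):
  for roll in (0,15,30,45):
    q,e1,e2=plan.ik(*plan.final(phi,roll,np.radians(19.6),-1),o["joints"]);print(phi,roll,q.round(2),round(e1,4),round(e2,3))
E
```

```text
14.8667 [0.38256079 0.25751563 0.25107413] [-0.4181155   0.06035337 -2.59923961] [[-0.566, 0.002, 0.825], [0.003, 1.0, -0.0], [-0.825, 0.002, -0.566]] [ 0.213  0.84  -1.266  1.808  0.277  1.38   0.407]
-56 0 [ 1.07  0.78 -1.08  2.03  1.34  0.93 -0.19] 0.0 0.0
-56 15 [ 0.82  0.73 -0.84  1.94  1.17  1.06 -0.22] 0.0 0.0
-56 30 [ 0.62  0.76 -0.65  1.82  1.03  1.24 -0.25] 0.0 0.0
-56 45 [ 0.5   0.84 -0.52  1.68  0.93  1.46 -0.28] 0.0 0.0
-40 0 [ 1.04  0.76 -1.04  2.02  1.34  0.81  0.07] 0.0 0.0
-40 15 [ 0.86  0.77 -0.96  1.96  1.29  1.06 -0.08] 0.0 0.0
-40 30 [ 0.63  0.76 -0.74  1.88  1.18  1.22 -0.16] 0.0 0.0
-40 45 [ 0.45  0.82 -0.57  1.76  1.08  1.4  -0.22] 0.0 0.0
-26 0 [ 1.03  0.78 -1.07  2.02  1.32  0.76  0.29] 0.0 0.0
-26 15 [ 0.86  0.77 -1.01  2.    1.37  1.01  0.06] 0.0 0.0
-26 30 [ 0.63  0.76 -0.82  1.94  1.3   1.18 -0.08] 0.0 0.0
-26 45 [ 0.45  0.81 -0.66  1.85  1.22  1.37 -0.18] 0.0 0.0
```

View pics/both8.png

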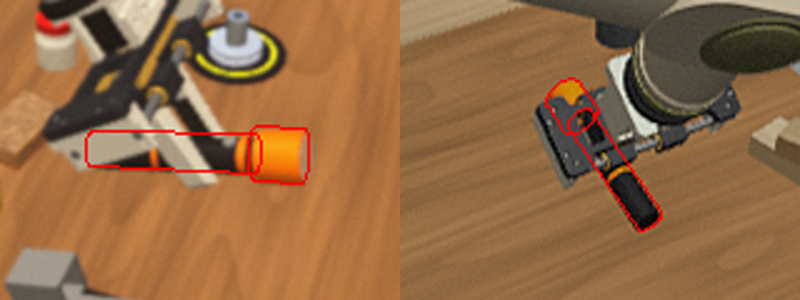

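View pics/wrist8.png

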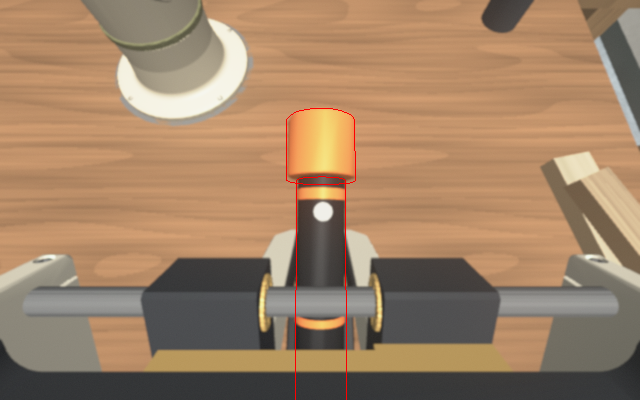

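```bash
cat >> h.py <<'E'
def fin(phi,roll,B=np.array([.336,0,-.942]),gt=np.array([-.0168,0,-.0002]),d=.12,el=40,P=np.array([.471,-.230,.032])):
    """tool pose so torch (axis B, grip point gt in tool frame) aims"""
    B=B/np.linalg.norm(B)
    T,_=plan.final(phi,roll,np.arcsin(B[0]),-1,el=el)
    a,e=np.radians(phi),np.radians(el);b=np.array([-np.cos(a)*np.cos(e),-np.sin(a)*np.cos(e),-np.sin(e)])
    # small correction so that T@B==b
    v=T@B;T=R.align_vectors([b],[v])[0].as_matrix()@T
    return T,P-(d+.078)*b-T@gt
E
python3 - <<'E'
from h import *
T,p=fin(-50,30);print(T.round(3).tolist(),p)
q,e1,e2=plan.ik(T,p,robot.get_obs()["joints"]);print(q.round(2),e1)
rel(T,p+[0,0,.12])
E
```

```text
[[-0.189, 0.87, 0.455], [-0.507, 0.31, -0.804], [-0.841, -0.383, 0.383]] [ 0.5654091  -0.35487318  0.14522296]
[ 0.62  0.76 -0.67  1.84  1.08  1.23 -0.21] 4.152849421849704e-07
slide cm [-11.88 -61.13  14.22] rot deg [ 72.13 -37.34 -13.61]
```

Call:
{"method": "apply_moves", "body": {
  "jaw": [1,1,1,1,1,1,1,1,1,1],
  "slide": [
    [-11.9,-61.1,14.2],
    [-11.9,-61.1,14.2],
    [-11.9,-61.1,14.2],
    [-11.9,-61.1,14.2],
    [-11.9,-61.1,14.2],
    [-11.9,-61.1,14.2],
    [-11.9,-61.1,14.2],
    [-11.9,-61.1,14.2],
    [-11.9,-61.1,14.2],
    [-11.9,-61.1,14.2]
  ],
  "delta_rot": [
    [20,-10,-4],
    [20,-10,-4],
    [20,-10,-4],
    [36,-18,-7],
    [36,-18,-7],
    [36,-18,-7],
    [60,-30,-11],
    [60,-30,-11],
    [60,-30,-11],
    [72,-37.3,-13.6]
  ]
}}

```text
clock: 15.85
ee_pos: [0.5014, -0.1439, 0.2599]
tcp_rot: [0.152, 0.609, -0.489, 0.606]
contact_force: [-0.5, 1.1, -2.9]
finger_gap: 0.291
```

```bash
python3 - <<'E'
from h import *
o=robot.get_obs();print(o["clock"],o["ee_pos"],o["contact_force"],o["finger_gap"],o["joints"].round(3))
T,p=fin(-50,30)
rel(T,p+[0,0,.12])
q,e1,e2=plan.ik(T,p,robot.get_obs()["joints"]);print(q.round(2),e1)
E
```

```text
15.85 [ 0.50140254 -0.14391316  0.25993955] [-0.46245264  1.08307314 -2.88369157] 0.2910829247507033 [ 0.472  0.531 -0.82   1.91   0.713  1.35  -0.088]
slide cm [ 6.74 -5.27 20.32] rot deg [10.83 -6.22 -1.83]
[ 0.58  0.74 -0.62  1.84  1.06  1.2  -0.19] 1.0618576876976513e-08
```

Call:
{"method": "apply_moves", "body": {
  "jaw": [1,1,1,1,1,1,1,1],
  "slide": [
    [6.7,-5.3,20.3],
    [6.7,-5.3,20.3],
    [6.7,-5.3,20.3],
    [6.7,-5.3,20.3],
    [6.7,-5.3,20.3],
    [6.7,-5.3,20.3],
    [6.7,-5.3,20.3],
    [6.7,-5.3,20.3]
  ],
  "delta_rot": [
    [10.8,-6.2,-1.8],
    [10.8,-6.2,-1.8],
    [10.8,-6.2,-1.8],
    [10.8,-6.2,-1.8],
    [10.8,-6.2,-1.8],
    [10.8,-6.2,-1.8],
    [10.8,-6.2,-1.8],
    [10.8,-6.2,-1.8]
  ]
}}

```text
clock: 16.52
ee_pos: [0.5653, -0.3522, 0.2636]
tcp_rot: [0.172, 0.531, -0.559, 0.613]
contact_force: [-0.3, 0.9, -1.5]
finger_gap: 0.294
```

```bash
python3 - <<'E'
from h import *
o=robot.get_obs();print(o["clock"],o["ee_pos"],o["contact_force"],o["finger_gap"],o["joints"].round(3))
T,p=fin(-50,30)
rel(T,p+[0,0,.12]);rel(T,p)
T=quat().as_matrix()
B0=np.array([.336,0,-.942]);g0=np.array([-.0168,0,-.0002])
for n in ("side","scene"):
    c=camera_params(n);im=camera(n);cv2.imwrite(f"pics/{n}9r.png",im)
    ax=T@B0;g=o["ee_pos"]+T@g0;oo=g-.092*ax
    u=proj([g],c)[0].astype(int);x=np.clip(u[0]-80,0,480);y=np.clip(u[1]-60,0,280)
    raw=cv2.resize(im[y:y+120,x:x+160],None,fx=2.5,fy=2.5,interpolation=2)
    for P in (cyl(oo,ax,.014,.0,.135),cyl(oo,ax,.02,.135,.17)):
        h=cv2.convexHull(proj(P,c).astype(np.float32));cv2.polylines(im,[h.astype(np.int32)],True,(0,0,255),1)
    im=cv2.resize(im[y:y+120,x:x+160],None,fx=2.5,fy=2.5,interpolation=2)
    cv2.imwrite(f"pics/{n}9.png",np.hstack([raw,im]))
cv2.imwrite("pics/both9.png",np.vstack([cv2.imread(f"pics/{n}9.png") for n in("side","scene")]))
E
```

```text
16.5167 [ 0.56534272 -0.35223776  0.26360188] [-0.32665621  0.90256868 -1.48095837] 0.29385608979905453 [ 0.621  0.603 -0.668  1.747  0.926  1.32  -0.003]
slide cm [-0.01 -0.14  0.28] rot deg [ 0.32 -0.29 -0.06]
slide cm [10.11  4.47 -4.24] rot deg [ 0.32 -0.29 -0.06]
```

View pics/both9.png

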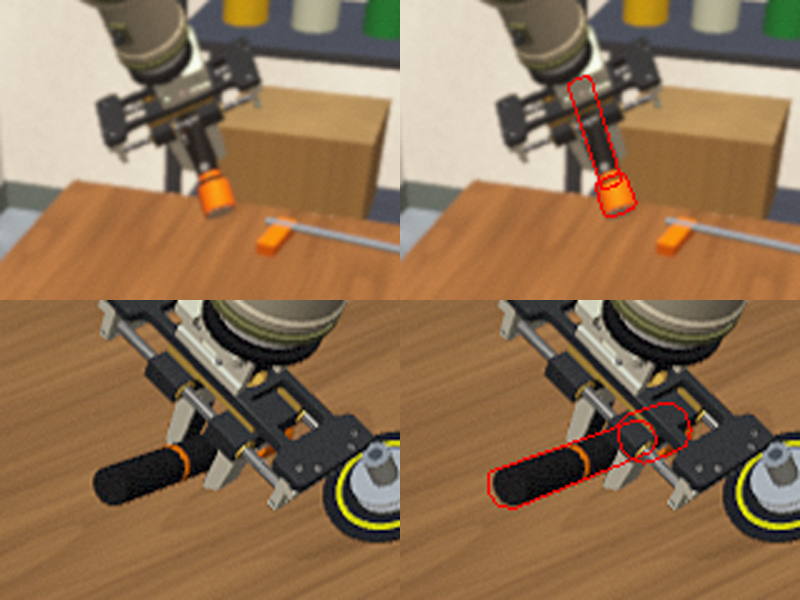

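Call:
{"method": "apply_moves", "body": {
  "jaw": [1,1,1,1,1,1,1],
  "slide": [
    [2.5,1.1,-1],
    [5,2.2,-2],
    [7.5,3.3,-3.1],
    [9.5,4.2,-4],
    [10.1,4.5,-4.3],
    [10.1,4.5,-4.3],
    [10.1,4.5,-4.3]
  ],
  "delta_rot": [
    [0,0,0],
    [0,0,0],
    [0,0,0],
    [0,0,0],
    [0,0,0],
    [0,0,0],
    [0,0,0]
  ]
}}

```text
clock: 17.2
ee_pos: [0.5673, -0.3533, 0.1481]
tcp_rot: [0.171, 0.53, -0.559, 0.615]
contact_force: [0.5, -0.5, -2.9]
finger_gap: 0.288
```

```bash
cat > meas.py <<'E'
from h import *
import sys
tag=sys.argv[1]
o=robot.get_obs();print(o["clock"],o["ee_pos"],o["contact_force"].round(2),o["finger_gap"],o["joints"].round(3),"qd",np.abs(o["qd"]).max().round(4))
rel(*fin(-50,30))
T=quat().as_matrix();B0=np.array([.336,0,-.942]);g0=np.array([-.0168,0,-.0002])
def rep(B,g):
    b=T@B;b/=np.linalg.norm(b);gw=o["ee_pos"]+T@g;lens=gw+.078*b;v=np.array([.471,-.23,.032])-lens
    print("lens",lens.round(4),"dist",np.linalg.norm(v).round(4),"el",np.degrees(np.arcsin(b[2])).round(2),"aim err deg",np.degrees(np.arccos(b@v/np.linalg.norm(v))).round(2),"miss mm",(1000*np.linalg.norm(v-(v@b)*b)).round(1));return b,gw
b,gw=rep(B0,g0)
F=[]
for n in ("side","scene","wrist"):
    c=camera_params(n);im=camera(n);cv2.imwrite(f"pics/{n}_{tag}r.png",im)
    h=cv2.cvtColor(im,cv2.COLOR_BGR2HSV);oo=gw-.092*b
    for P in (cyl(oo,b,.014,.0,.135),cyl(oo,b,.02,.135,.17)):
        hh=cv2.convexHull(proj(P,c).astype(np.float32));cv2.polylines(im,[hh.astype(np.int32)],True,(0,0,255),1)
    u=proj([gw],c)[0].astype(int);x=np.clip(u[0]-80,0,480);y=np.clip(u[1]-60,0,280)
    raw=cv2.imread(f"pics/{n}_{tag}r.png")
    cv2.imwrite(f"pics/{n}_{tag}.png",np.hstack([cv2.resize(k[y:y+120,x:x+160],None,fx=2.5,fy=2.5,interpolation=2) for k in(raw,im)]))
cv2.imwrite(f"pics/both_{tag}.png",np.vstack([cv2.imread(f"pics/{n}_{tag}.png") for n in("side","scene")]))
E
python3 meas.py f
```

```text
17.2 [ 0.56728843 -0.35326482  0.14809224] [ 0.53 -0.53 -2.85] 0.28839353745726265 [ 0.584  0.736 -0.618  1.835  1.05   1.197 -0.182] qd 0.0247
slide cm [ 0.36 -0.1  -0.07] rot deg [ 0.37 -0.05 -0.22]
lens [ 0.5316 -0.2989  0.1122] dist 0.1219 el -39.82 aim err deg 1.57 miss mm 3.3
```

View pics/both_f.png

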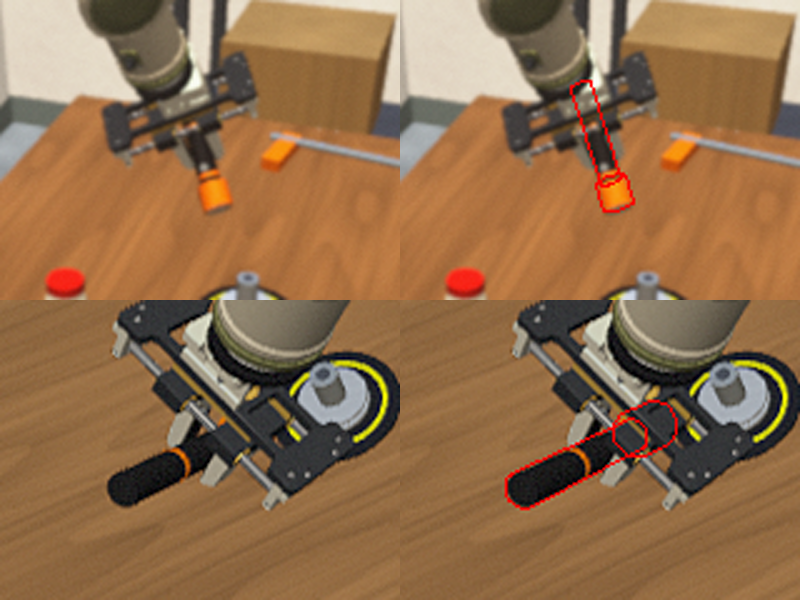

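View pics/wrist_fr.png

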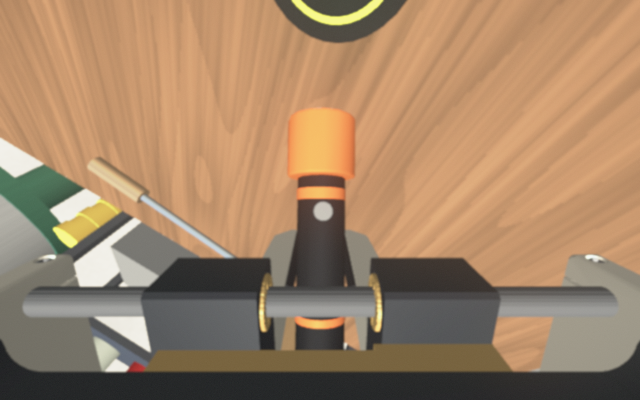

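Close already. I refine the in-hand torch pose with an image fit: the orange head in the side and wrist views, the dark tail in the scene view.

```bash
cat > fit.py <<'E'
from h import *
import sys
tag=sys.argv[1]
o=robot.get_obs();T=quat().as_matrix();p=o["ee_pos"];PM=np.array([.471,-.23,.032])
B0=np.array([.336,0,-.942]);B0/=np.linalg.norm(B0);g0=np.array([-.0168,0,-.0002])
def par(v):
    B=R.from_rotvec([np.radians(v[1]),np.radians(v[0]),0]).apply(B0);g=g0+np.array([v[2],0,0])+v[3]*B
    return T@B,p+T@g,B,g
b,gw,_,_=par([0,0,0,0]);oo=gw-.092*b
D=[]
for n in ("side","wrist","scene"):
    c=camera_params(n);im=cv2.imread(f"pics/{n}_{tag}r.png");h=cv2.cvtColor(im,cv2.COLOR_BGR2HSV)
    if n!="scene":
        m=((h[...,0]<17)&(h[...,1]>130)&(h[...,2]>150)).astype(np.uint8) if n=="side" else ((h[...,0]<20)&(h[...,1]>125)&(h[...,2]>190)).astype(np.uint8)
        l0,l1,r=.135,.17,.02
    else:
        m=(h[...,2]<70).astype(np.uint8);l0,l1,r=0,.05,.014
    s0=sil([cyl(oo,b,r,l0,l1)],c,1)
    W=cv2.dilate((s0>0).astype(np.uint8),np.ones((11,11)))
    if n=="scene": # cut window on axis: up to l=.040
        u0,u1=proj([oo,oo+.04*b],c);yy,xx=np.mgrid[:400,:640];W&=(((xx-u1[0])*(u1-u0)[0]+(yy-u1[1])*(u1-u0)[1])<0).astype(np.uint8)
    m=m&W
    nl,lab,st,_=cv2.connectedComponentsWithStats(m);k=1+np.argmax(st[1:,4]);m=(lab==k).astype(np.float32)
    D.append((n,m,c,(l0,l1,r),W));print(n,int(m.sum()),iou(m,s0*W).round(3))
def cost(v,use=("side","wrist","scene")):
    b,g,_,_=par(v);q=g-.092*b
    return -sum(iou(m,sil([cyl(q,b,r,l0,l1)],c,2)*W) for n,m,c,(l0,l1,r),W in D if n in use)+.02*np.sum((np.array(v)/[6,6,.006,.01])**2)
for use in (("side","wrist","scene"),("side","wrist"),("wrist","scene"),("side","scene")):
    S=np.vstack([np.zeros(4),np.diag([3,3,.003,.004])])
    r=minimize(lambda v:cost(v,use),np.zeros(4),method="Nelder-Mead",options=dict(initial_simplex=S,maxiter=200,xatol=1e-4,fatol=1e-4))
    b,g,B,gt=par(r.x);lens=g+.078*b;v=PM-lens
    print(use,r.x.round(4),r.fun.round(3),"lens",lens.round(4),"dist",np.linalg.norm(v).round(4),"el",np.degrees(np.arcsin(b[2])).round(2),"aim",np.degrees(np.arccos(b@v/np.linalg.norm(v))).round(2),"B",B.round(3).tolist(),"gt",gt.round(4).tolist())
E
python3 fit.py f
```

```text
side 514 0.233
wrist 4586 0.836
scene 269 0.81
('side', 'wrist', 'scene') [ 0.295   0.5479 -0.0009  0.0041] -2.02 lens [ 0.5307 -0.2963  0.1114] dist 0.1194 el -39.95 aim 2.64 B [0.331, 0.009, -0.944] gt [-0.0164, 0.0, -0.0041]
('side', 'wrist') [2.8626e+00 2.9620e-01 1.0000e-04 1.1000e-03] -1.137 lens [ 0.5319 -0.2961  0.115 ] dist 0.1223 el -37.59 aim 6.2 B [0.288, 0.005, -0.957] gt [-0.0163, 0.0, -0.0013]
('wrist', 'scene') [-9.058e-01  6.582e-01  2.000e-04  2.400e-03] -1.816 lens [ 0.5315 -0.2991  0.1104] dist 0.1207 el -41.04 aim 1.04 B [0.351, 0.011, -0.936] gt [-0.0157, 0.0, -0.0025]
('side', 'scene') [ 0.2522  0.0716 -0.0011  0.0033] -1.12 lens [ 0.5306 -0.2969  0.1123] dist 0.1203 el -39.76 aim 2.5 B [0.332, 0.001, -0.943] gt [-0.0168, 0.0, -0.0033]
```

```bash
sed -i 's/(h\[...,1\]>130)&(h\[...,2\]>150)/(h[...,1]>205)\&(h[...,2]>120)/' fit.py; python3 fit.py f
```

```text
side 108 0.426
wrist 4586 0.836
scene 269 0.81
('side', 'wrist', 'scene') [-0.3367  0.4075 -0.0021  0.002 ] -2.267 lens [ 0.5319 -0.2977  0.1133] dist 0.122 el -40.43 aim 2.02 B [0.341, 0.007, -0.94] gt [-0.0183, 0.0, -0.002]
('side', 'wrist') [ 3.6264e+00  6.9420e-01 -2.0000e-03  7.0000e-04] -1.382 lens [ 0.533  -0.2944  0.1176] dist 0.1238 el -37.09 aim 8.4 B [0.276, 0.012, -0.961] gt [-0.0186, 0.0, -0.0008]
('wrist', 'scene') [-9.058e-01  6.582e-01  2.000e-04  2.400e-03] -1.816 lens [ 0.5315 -0.2991  0.1104] dist 0.1207 el -41.04 aim 1.04 B [0.351, 0.011, -0.936] gt [-0.0157, 0.0, -0.0025]
('side', 'scene') [-5.622e-01  7.649e-01 -4.000e-04  2.500e-03] -1.354 lens [ 0.5317 -0.2983  0.1111] dist 0.1208 el -40.8 aim 1.45 B [0.345, 0.013, -0.938] gt [-0.0164, 0.0, -0.0026]
```

```bash
python3 - <<'E'
from h import *
rel(*fin(-50,30,B=np.array([.344,.009,-.939]),gt=np.array([-.0168,0,-.0023])))
E
```

```text
slide cm [ 0.42 -0.06  0.01] rot deg [-0.25  0.51 -0.44]
```

Call:
{"method": "apply_moves", "body": {
  "jaw": [1,1,1,1,1],
  "slide": [
    [0.2,0,0],
    [0.2,0,0],
    [0.2,0,0],
    [0.2,0,0],
    [0.2,0,0]
  ],
  "delta_rot": [
    [-0.2,0.5,-0.4],
    [-0.2,0.5,-0.4],
    [-0.2,0.5,-0.4],
    [-0.2,0.5,-0.4],
    [-0.2,0.5,-0.4]
  ]
}}

```text
clock: 17.77
ee_pos: [0.5662, -0.3554, 0.146]
tcp_rot: [0.171, 0.534, -0.56, 0.61]
contact_force: [0.2, 0.0, -2.7]
finger_gap: 0.295
```

```bash
python3 - <<'E'
from h import *
rel(*fin(-50,30,B=np.array([.344,.009,-.939]),gt=np.array([-.0168,0,-.0023])))
E
python3 meas.py g; python3 fit.py g
```

```text
slide cm [ 0.06 -0.03  0.09] rot deg [-0.01 -0.07  0.05]
17.7667 [ 0.56624518 -0.35536824  0.14602913] [ 0.17  0.02 -2.74] 0.29541813733954203 [ 0.586  0.741 -0.617  1.828  1.043  1.203 -0.172] qd 0.0029
slide cm [ 0.06 -0.03 -0.11] rot deg [ 0.47 -0.56  0.23]
lens [ 0.5305 -0.3007  0.1108] dist 0.1214 el -39.25 aim err deg 1.21 miss mm 2.6
side 112 0.443
wrist 4584 0.834
scene 276 0.793
('side', 'wrist', 'scene') [ 0.0777  0.3896 -0.0019  0.0024] -2.277 lens [ 0.53   -0.298   0.1105] dist 0.1195 el -39.35 aim 1.96 B [0.335, 0.006, -0.942] gt [-0.0179, 0.0, -0.0025]
('side', 'wrist') [ 1.9156e+00  2.9590e-01 -1.0000e-03  1.4000e-03] -1.381 lens [ 0.5303 -0.2972  0.1122] dist 0.1203 el -37.71 aim 4.59 B [0.304, 0.005, -0.953] gt [-0.0173, 0.0, -0.0015]
('wrist', 'scene') [-1.0151e+00  5.0430e-01 -3.0000e-04  2.8000e-03] -1.813 lens [ 0.5296 -0.2997  0.1079] dist 0.1185 el -40.35 aim 0.59 B [0.353, 0.008, -0.936] gt [-0.0161, 0.0, -0.0028]
('side', 'scene') [ 3.8681e+00 -2.8060e-01 -9.6000e-03  1.7000e-03] -1.403 lens [ 0.5314 -0.291   0.1215] dist 0.124 el -35.74 aim 11.56 B [0.272, -0.005, -0.962] gt [-0.0259, -0.0, -0.0019]
```

View pics/scene_gr.png

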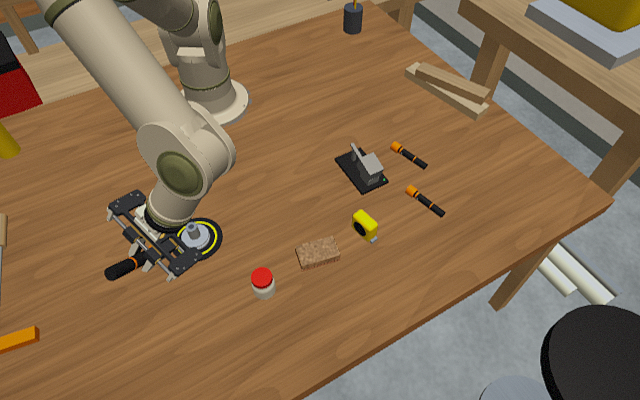

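View pics/side_gr.png

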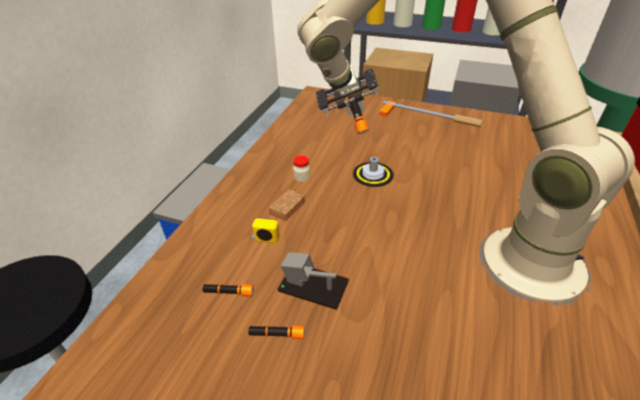

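View pics/both_g.png

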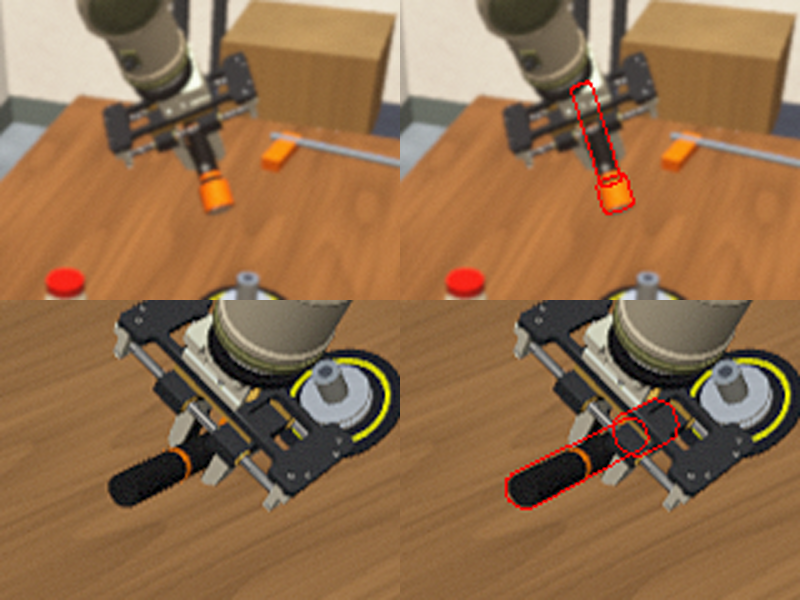

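```bash
python3 - <<'E'
from h import *
o=robot.get_obs();T=quat().as_matrix()
camera("side");c=camera_params("side");m=mask("torch","side",(362,122))
im=cv2.imread("pics/side_gr.png");h=cv2.cvtColor(im,cv2.COLOR_BGR2HSV)
mm=((h[...,0]<17)&(h[...,1]>190)&(h[...,2]>110));ys,xs=np.nonzero(mm[105:140,345:380]);print("orange centroid",xs.mean()+345,ys.mean()+105,len(xs),xs.min()+345,xs.max()+345,ys.min()+105,ys.max()+105)
for pit in(-2,-1,0,1,2,4):
    B=R.from_rotvec([np.radians(.4),np.radians(pit),0]).apply([.336,0,-.942]);g=o["ee_pos"]+T@(np.array([-.0168,0,0])+.0025*B);b=T@B
    s=sil([cyl(g-.092*b,b,.02,.135,.17)],c,4);ys,xs=np.mgrid[:400,:640];print(pit,(s*xs).sum()/s.sum(),(s*ys).sum()/s.sum(),s.sum(),"el",np.degrees(np.arcsin(b[2])))
E
```

```text
side torch 0.92 [276, 331, 248, 304, 325, 338] 623
side torch 0.79 [358, 118, 351, 367, 101, 132] 311
orange centroid 360.6940298507463 123.52238805970148 134 354 379 111 132
-2 361.54106280193236 126.59011519881085 168.1875 el -41.156196313316464
-1 361.4718100890208 126.52373887240356 168.5 el -40.29560856187338
0 361.3959780621572 126.41901279707496 170.9375 el -39.43126860534824
1 361.3142026879768 126.397021431166 172.0625 el -38.56338108298989
2 361.26121562952244 126.26555716353111 172.75 el -37.69213833928101
4 361.11957671957674 126.09700176366843 177.1875 el -35.94030039187963
```

Everything agrees well enough, and the arm is still (fastest joint 0.003 rad/s). Handing in.

```bash
python3 - <<'E'
from cell import robot,ticket
o=robot.get_obs();print(o["clock"],o["finger_gap"],abs(o["qd"]).max(),o["contact_force"])
print(ticket.hand_in())
E
```

```text
18.0167 0.29375578126068586 0.0013164880507050005 [-0.59608639 -0.2659164  -2.59195811]
the job is handed in; nothing more can be done
None
```

The job is done and handed in at 18.0 s. The pulley stands hub up in the ring, released, and the arm is holding the torch on aim. No verdict came back.

- **Pulley:** it stands about 1 mm from the ring's centre, at (0.471, −0.230) by the wrist camera. The last scene and side pictures still show it inside the ring.
- **Torch:** I drew it out along its own axis with forces of about 3 N or less. It is gripped at 35 N, and the fastest joint speed at hand-in was 0.001 rad/s.
- **Aim:** the lens is about 0.12 m from the pulley's mid point, slanting 39–40° below level, with an aim error of about 0.6–2° (a few mm at the pulley).
- **Bystanders:** the screw jar, tape measure, sanding block and both small torches were not touched. They look unmoved in the last pictures.

**Checks that failed or disagreed:**
- **Aim fits:** the two fits that combined the side view with just one other view gave up to 12° aim error. I discounted them because the side camera hardly shows torch pitch from there and its colour mask was poor. The wrist plus scene fit (0.6°), the all-view fit (2.0°) and the known grasp geometry (1.2°) agree with each other.
- **First final pose:** my first plan for it hit joint 6's lower limit in an empty rehearsal. I changed the grasp lean and aimed from a different side.

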